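# Strip seized posts and a guide plate off an optical table

## Robot

A 7-joint arm with a two-finger parallel gripper is mounted at the origin on the work surface. World frame = base frame: x ahead of the robot, y to its left, z up, the work surface at z = 0. Lengths are in m, angles in rad, forces in N, time in s.
With the tool pointing down it reaches from about 0.35 to 0.9 m from the base axis. Payload 19.9 kg.
Tool frame: the origin (TCP) lies between the finger pads; the fingertips stand 19 mm ahead of it and the grasp point (between the pads) is the TCP; z points along the fingers, y is the direction in which the jaws open and shut (so a half turn about z gives the same grasp; the last joint's range is limited). The gripper opens to 94 mm and grips with 3 to 60 N. Pads are 16 mm wide; open, the fingers measure 119 mm over their backs; the gripper's body (75 mm by 177 mm) begins 78 mm behind the grasp point.
Start: joints at [-1.282, 0.417, -0.01, 1.614, 0.005, 1.111, -0.053], TCP at [0.203, 0.591, 0.224] pointing down, gripper open.
Joint ranges: [-2.81, 2.81], [-0.39, 2.02], [-1.27, 1.25], [0.06, 2.57], [-1.19, 4.33], [0.19, 2], [-2.82, 2.82]. Speed limits (rad/s): [1.89, 1.89, 2.39, 2.39, 3.01, 3.01, 3.01].

## Interface

Orientations are given as a 3x3 rotation matrix whose columns are the frame's x, y, z axes.
In Python, from rig import robot gives the robot as it stands. Calls block until the motion is done:
- robot.move_ptp(position, orientation): joint-space move of the TCP to a pose.
- robot.move_linear(position, velocity=0.15, frame=None, threshold=None): straight line of the TCP; frame=None keeps the orientation; velocity is the mean speed in m/s. With threshold (N) it stops when the force on the tool has changed by that much, and returns True; else False.
- robot.goto_joints(angles): joint-space move.
- robot.gripper_to(opening): finger opening in m; the grip force is fixed at half the most; returns when the fingers have stopped.
- robot.pause(seconds).
- robot.ik(position, orientation): joint angles nearest the present ones, or None.
- robot.get_state(): the state.
- robot.grab_frame(name): name is "scene" or "top" or "wrist"; returns the picture (400x640x3 uint8, red, green, blue); there is no depth.
- robot.camera_info(name): a dict with "fx", "fy", "cx", "cy" (pixels), "rvec" (rotation vector, rad) and "tvec" (3), from world to camera coordinates, as OpenCV has them. Camera axes: x right, y down, z forward; pixel columns grow to the right and rows downward; lengths in m; the calibration is good to about 2 mm. A picture is of the moment at which its call begins: read the wrist's pose just before it. camera_info takes no time and is no camera call; for the wrist camera it gives the pose at the moment of the call.
A pose or a line that the arm cannot do raises robot.PlanningError and nothing moves.
- robot.sign_off(): hands the job in, once; it reports no verdict.
The state is a dict: "time": time; "qpos": joint angles; "joint_vel": joint speeds; "effort": joint torques, N m; "ee_pos": TCP position; "tool_rot": TCP orientation; "force": force on the tool from outside, world axes, zero at the start; "moment": the same for the moment, N m; "opening": finger opening in m.
Only numpy, scipy, OpenCV 4.12 (cv2) and the standard library are available. Lean on these libraries where they do the work, as an engineer would, in place of code of your own. Each camera call takes 0.05 s, during which the arm holds its last target.

## Task

Clear this old setup into the grey tray. Every steel post present has seized in its black holder: work it out by twisting it back and forth while drawing it up little by little, never so hard that the holder is pulled up off its magnetic foot, and put it in the tray, standing or lying. The thin steel plate lies between the rails of its guide and cannot be gripped there: slide it out over the guide's open front edge until about a third of it overhangs while the rest still lies in the guide, then pick it up and lay it flat on the tray's floor. Leave the micrometer stage at the back where it is.

Things in the scene. Friction and masses are not known exactly. Their poses are not given: they have to be found in the camera images.
- post1_center (a point): a post in its holder, or absent: round steel shaft, 20 mm dia, 46 mm long, under a square head 26 x 26 x 24 mm; 70 mm over all, 120 g. The point is its centre, 35 mm above its foot; z along the shaft to the head, x and y square to the head's flats; head's middle 23 mm above this point. At the start the foot is 12 mm above the table, 26 mm deep in the bore
- post2_center (a point): a post in its holder, or absent: round steel shaft, 20 mm dia, 46 mm long, under a square head 26 x 26 x 24 mm; 70 mm over all, 120 g. The point is its centre, 35 mm above its foot; z along the shaft to the head, x and y square to the head's flats; head's middle 23 mm above this point. At the start the foot is 12 mm above the table, 26 mm deep in the bore
- post3_center (a point): a post in its holder, or absent: round steel shaft, 20 mm dia, 46 mm long, under a square head 26 x 26 x 24 mm; 70 mm over all, 120 g. The point is its centre, 35 mm above its foot; z along the shaft to the head, x and y square to the head's flats; head's middle 23 mm above this point. At the start the foot is 12 mm above the table, 26 mm deep in the bore
- holder1 (a joint): rise (m) of the black holder of post 1 off its magnetic foot (44 mm square, mouth 38 mm above the table, foot 64 mm square): 0 seated; lifts at about 14 N; over 5 mm is failure. The first 12 to 15 mm of the post's lift are jammed: about 25 N if pulled straight, far less while it turns (0.3 N m, either way) and rises only a few mm per radian; then it is loose
- holder2 (a joint): rise (m) of the black holder of post 2 off its magnetic foot (44 mm square, mouth 38 mm above the table, foot 64 mm square): 0 seated; lifts at about 14 N; over 5 mm is failure. The first 12 to 15 mm of the post's lift are jammed: about 25 N if pulled straight, far less while it turns (0.3 N m, either way) and rises only a few mm per radian; then it is loose
- holder3 (a joint): rise (m) of the black holder of post 3 off its magnetic foot (44 mm square, mouth 38 mm above the table, foot 64 mm square): 0 seated; lifts at about 14 N; over 5 mm is failure. The first 12 to 15 mm of the post's lift are jammed: about 25 N if pulled straight, far less while it turns (0.3 N m, either way) and rises only a few mm per radian; then it is loose
- plate_center (a point): thin steel plate, 110 mm long (its x), 40 mm wide (its y), 4 mm thick (its z), about 70 g; the point is its centre. It lies flat in the guide and slides easily there; pressed from above with a fingertip it can be dragged
- guide_edge (a point): middle of the open front edge of the guide's floor, 50 mm above the table; x from the edge back along the guide (fixed black block, 180 mm long, 90 wide), y across, z up. The plate lies on top between rails 5 mm tall, 6 wide, 43 apart, with a stop at the far end. Overhang = 55 mm less the x of the plate's centre here; past the edge it tips
- tray_floor (a point): middle of the floor (top side) of the grey open tray, a loose box of 700 g: inside 150 mm (its x) by 210 mm (its y), floor and walls 4 mm thick, rim 30 mm above the table
- stage_block: black micrometer stage, 90 x 90 mm foot, 92 mm tall, its thimble reaching 105 mm towards its -y, 0.95 kg, at the back; origin at the middle of its underside; a bystander
There are look-alikes about, which are no part of the job. What is shaped like the part that bears post3_center but blue is not meant.

How it is judged:
By the outcome, as a careful person would: the job done as asked, in the order asked, and still so for the second after the job is handed in, with the robot touching nothing.
Of post1, post2, post3 only 2 to 3 are there at a start; the rules pass over those that are not, and their reading is None.
At some moment in a run one of tray may be knocked a few centimetres aside while the robot is not near it.
Once in a run the grip may slacken for a moment while it holds something.
It also fails if it takes over 210 s, if anything falls off the work surface, if the arm or the gripper's body presses on something with over 40 N, if the wrist force passes 120 N, or if a joint passes its speed limit or range.

## Working session

There is one attempt and no reset: what is moved stays moved. The work goes in short steps, each a Python script; the robot and the scene stay as the last script left them, time stands still between calls to the robot, and variables do not carry over. Pictures are saved under pics/ and viewed, and the job is handed in when it is done.

```bash
ls; mkdir -p pics
python3 - <<'E'
from rig import robot
import cv2
for n in ["scene","top","wrist"]:
    i=robot.camera_info(n); print(n,i)
    f=robot.grab_frame(n); cv2.imwrite(f"pics/{n}0.png",f[:,:,::-1])
s=robot.get_state(); print(s)
E
```

```text
pics
scene {'fx': 425.00565950023326, 'fy': 425.00565950023326, 'cx': 318.939681042969, 'cy': 196.0150129389454, 'rvec': array([ 2.17913247,  1.07640121, -0.44041751]), 'tvec': array([-0.35927973, -0.29768273,  1.37929564])}
top {'fx': 479.03362201976233, 'fy': 479.03362201976233, 'cx': 329.3101011302858, 'cy': 203.211851112514, 'rvec': array([ 1.98373447, -2.20408673,  0.2791377 ]), 'tvec': array([0.04179722, 0.6133344 , 0.94990914])}
wrist {'fx': 334.10508506207583, 'fy': 334.10508506207583, 'cx': 318.54781036520137, 'cy': 193.85888674647288, 'rvec': array([-2.3572587 , -1.68078919, -0.24367316]), 'tvec': array([-0.62400017, -0.02906547,  0.39271548])}
{'time': 0.15, 'qpos': array([-1.28149248,  0.41783957, -0.01029139,  1.6140171 ,  0.00471272,
        1.11070078, -0.05297806]), 'joint_vel': array([-0.00099847, -0.0014976 , -0.00073241, -0.00234152,  0.00074013,
        0.0003746 ,  0.00050538]), 'effort': array([ 6.37454486e-04, -8.51541710e+01,  6.38729520e-01, -4.26142430e+01,
       -4.88846668e-02,  1.72871497e-02,  1.38770429e-04]), 'ee_pos': array([0.20293238, 0.59085613, 0.22397525]), 'tool_rot': array([[-9.45789546e-01,  3.24780061e-01, -2.15100736e-04],
       [ 3.24780118e-01,  9.45789106e-01, -9.16986223e-04],
       [-9.43789085e-05, -9.37136426e-04, -9.99999556e-01]]), 'force': array([ 0.82903276, -0.02990482,  0.38153388]), 'moment': array([ 0.03185001, -0.01746791, -0.05084095]), 'opening': 0.09430920843164406}
```

View pics/scene0.png

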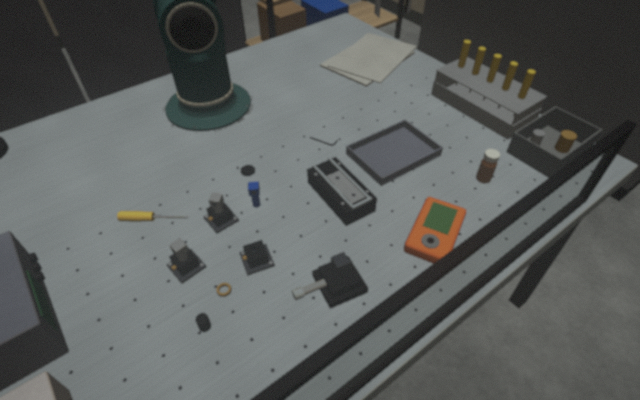

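View pics/top0.png

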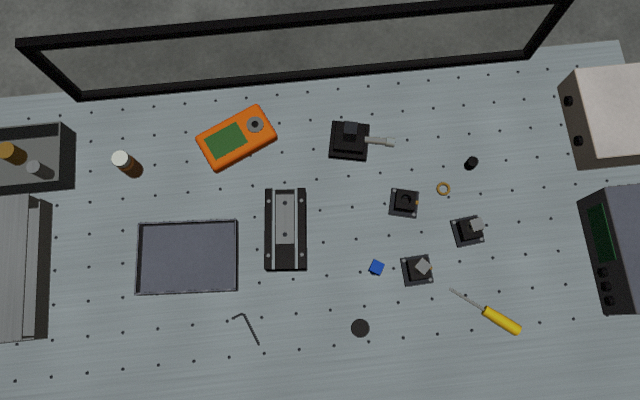

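View pics/wrist0.png

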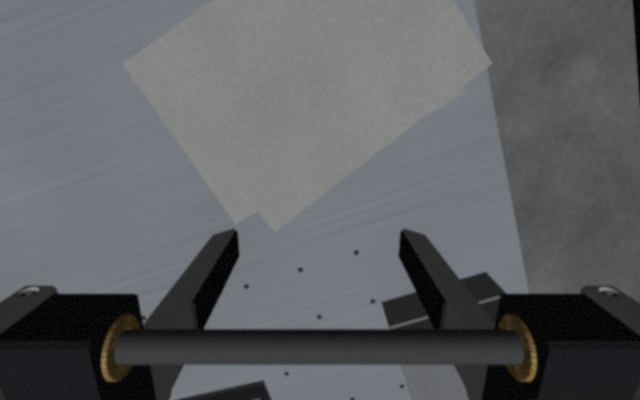

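```bash
cat > h.py <<'E'
import numpy as np, cv2
from rig import robot
def cam(n):
    i=robot.camera_info(n); R=cv2.Rodrigues(i['rvec'])[0]
    return np.array([[i['fx'],0,i['cx']],[0,i['fy'],i['cy']],[0,0,1]]),R,np.array(i['tvec']).ravel()
def ray(c,uv):
    K,R,t=c; d=R.T@np.linalg.solve(K,[uv[0],uv[1],1.]); return -R.T@t,d
def onz(c,uv,z):
    o,d=ray(c,uv); return o+d*(z-o[2])/d[2]
def proj(c,p):
    K,R,t=c; q=K@(R@np.asarray(p,float)+t); return q[:2]/q[2]
def tri(obs):
    A=np.zeros((3,3));b=np.zeros(3);L=[]
    for c,uv in obs:
        o,d=ray(c,uv); d=d/np.linalg.norm(d); M=np.eye(3)-np.outer(d,d); A+=M;b+=M@o;L.append((M,o))
    p=np.linalg.solve(A,b); return p,[np.linalg.norm(M@(p-o)) for M,o in L]
def crop(f,x0,y0,x1,y1,s,fn):
    cv2.imwrite(fn,cv2.resize(f[y0:y1,x0:x1,::-1],None,fx=s,fy=s,interpolation=cv2.INTER_CUBIC))
def down(a):  # tool pointing down, jaw (y) axis at yaw a
    y=np.array([np.cos(a),np.sin(a),0]);z=np.array([0,0,-1.]);return np.column_stack([np.cross(y,z),y,z])
E
python3 - <<'E'
from h import *
a=cv2.imread('pics/top0.png')[:,:,::-1]
crop(a,340,180,500,300,5,'pics/c1.png')
crop(a,120,170,320,310,4,'pics/c2.png')
b=cv2.imread('pics/scene0.png')[:,:,::-1]
crop(b,150,150,390,320,3.3,'pics/c3.png')
c=cam('top')
for uv in [(404,202),(465,228),(418,268),(285,190),(285,270),(188,257),(348,140)]: print(uv,onz(c,uv,0.04).round(3))
E
```

```text
(404, 202) [ 0.609 -0.189  0.04 ]
(465, 228) [ 0.537 -0.314  0.04 ]
(418, 268) [ 0.461 -0.198  0.04 ]
(285, 190) [0.664 0.071 0.04 ]
(285, 270) [0.487 0.086 0.04 ]
(188, 257) [0.536 0.292 0.04 ]
(348, 140) [ 0.768 -0.082  0.04 ]
```

View pics/c1.png

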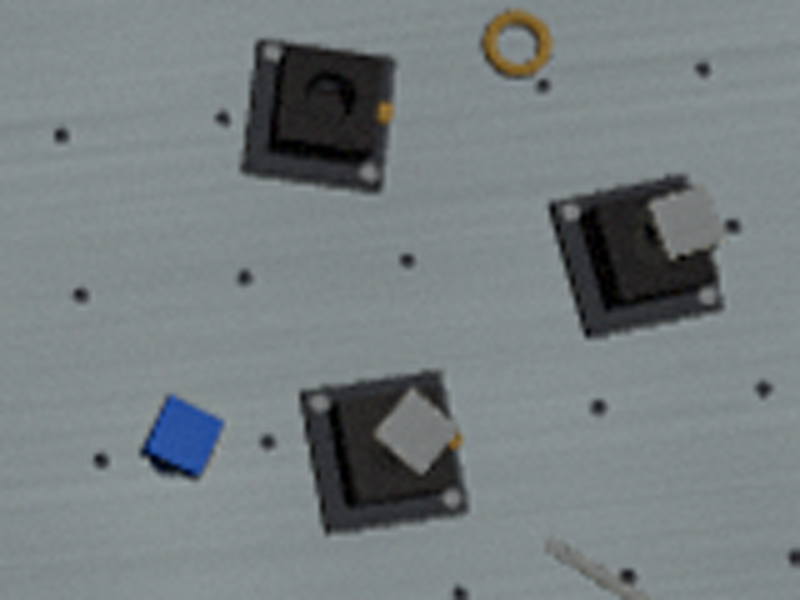

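View pics/c2.png

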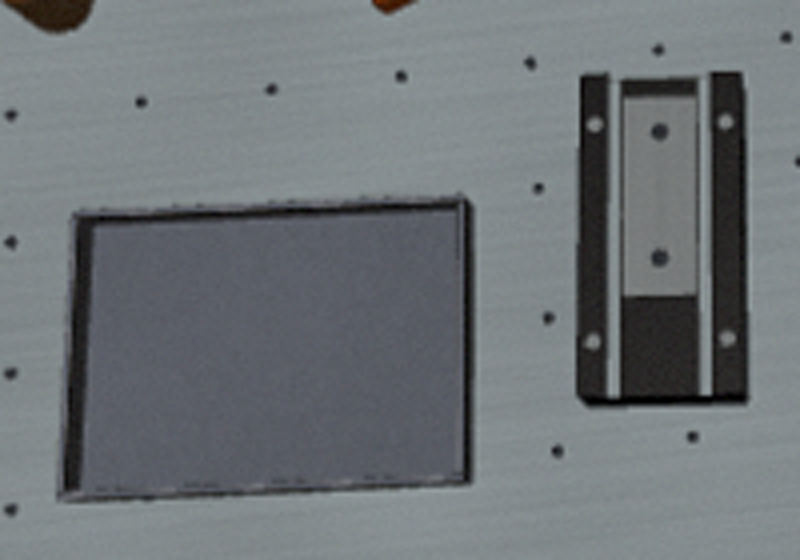

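View pics/c3.png

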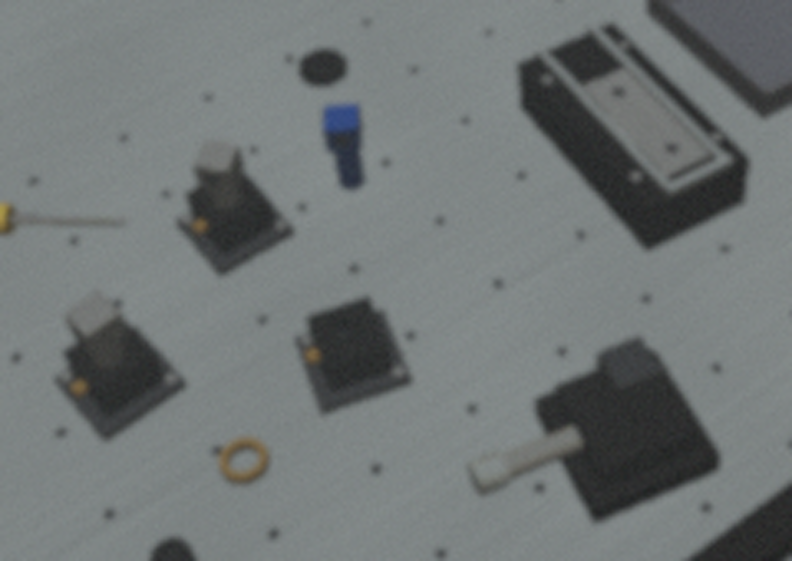

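Run:
```python
from h import *
s=robot.get_state();K,R,t=cam('wrist')
T=s['tool_rot'];o=-R.T@t
print('cam in tool',T.T@(o-s['ee_pos']),'axes',(T.T@R.T).round(3))
# view posts: TCP over pts
for (x,y) in [(0.46,-0.2),(0.54,-0.31)]:
  for a in np.arange(-180,181,30):
    q=robot.ik([x,y,0.07],down(np.radians(a))); print(x,a,None if q is None else q.round(2))
```

```text
cam in tool [ 0.08346792 -0.00028745 -0.16003211] axes [[-0.001 -0.958 -0.285]
 [ 1.    -0.001 -0.   ]
 [ 0.    -0.285  0.958]]
0.46 -180 [-0.47  0.71  1.08  2.06 -0.83  0.89 -2.05]
0.46 -150 [-0.47  0.71  1.08  2.06 -0.83  0.89 -1.53]
0.46 -120 [-0.47  0.71  1.08  2.06 -0.83  0.89 -1.01]
0.46 -90 [-0.3   0.56  0.82  2.06 -0.59  0.77 -0.69]
0.46 -60 [-0.33  0.58  0.86  2.06 -0.62  0.79 -0.14]
0.46 -30 [-0.38  0.61  0.93  2.06 -0.69  0.81  0.44]
0.46 0 [-0.4   0.63  0.97  2.06 -0.72  0.83  0.99]
0.46 30 [-0.4   0.62  0.96  2.06 -0.71  0.82  1.51]
0.46 60 [-0.18  0.5   0.65  2.06 -0.45  0.73  1.8 ]
0.46 90 [-0.21  0.51  0.69  2.06 -0.48  0.74  2.35]
0.46 120 [ 0.8   0.47 -0.55  2.02  0.36  0.74  2.13]
0.46 150 [ 1.19  0.69 -1.09  2.01  0.78  0.93  2.3 ]
0.46 180 [-0.47  0.71  1.08  2.06 -0.83  0.89 -2.05]
0.54 -180 [-0.24  0.9   1.08  1.76 -0.91  1.07 -1.97]
0.54 -150 [-0.24  0.9   1.08  1.76 -0.91  1.07 -1.45]
0.54 -120 [-0.24  0.9   1.08  1.76 -0.91  1.07 -0.92]
0.54 -90 [-0.1   0.76  0.82  1.75 -0.67  0.94 -0.57]
0.54 -60 [-0.11  0.76  0.84  1.75 -0.68  0.94 -0.04]
0.54 -30 [-0.13  0.77  0.86  1.76 -0.71  0.95  0.5 ]
0.54 0 [-0.13  0.78  0.87  1.76 -0.71  0.96  1.03]
0.54 30 [-0.01  0.7   0.68  1.75 -0.54  0.89  1.43]
0.54 60 [ 0.06  0.66  0.56  1.75 -0.45  0.86  1.88]
0.54 90 [-0.03  0.71  0.7   1.75 -0.57  0.9   2.49]
0.54 120 [ 0.99  0.71 -0.73  1.71  0.57  0.94  2.13]
0.54 150 [-0.24  0.9   1.08  1.76 -0.91  1.07 -2.49]
0.54 180 [-0.24  0.9   1.08  1.76 -0.91  1.07 -1.97]
```

Run:
```python
from h import *
import pickle
D={}
for k,p in enumerate([(0.40,-0.24,0.22),(0.50,-0.26,0.22)]):
    robot.move_ptp(list(p),down(-np.pi/2)); robot.pause(0.2)
    c=cam('wrist'); f=robot.grab_frame('wrist'); D[k]=c
    cv2.imwrite(f'pics/w{k+1}.png',f[:,:,::-1]); print(robot.get_state()['time'],robot.get_state()['qpos'].round(2),robot.get_state()['force'])
    for q in [(0.461,-0.198,.082),(0.537,-0.314,.082),(.6,-.19,.04)]: print(proj(c,q))
pickle.dump(D,open('wcams.pkl','wb'))
```

```text
3.4 [-0.33  0.19  0.9   2.02 -0.17  1.01 -0.91] [-0.81372542  0.80818758 -1.09517986]
[270.4296782  121.43516225]
[409.84823858  25.50304162]
[261.25867779 -44.23429817]
4.1417 [-0.24  0.42  0.86  1.8  -0.36  1.09 -0.83] [0.4694784  0.01027287 0.67794493]
[253.95427288 226.98923247]
[378.66349256 147.80618229]
[245.50698998  76.04380712]
```

View pics/w1.png

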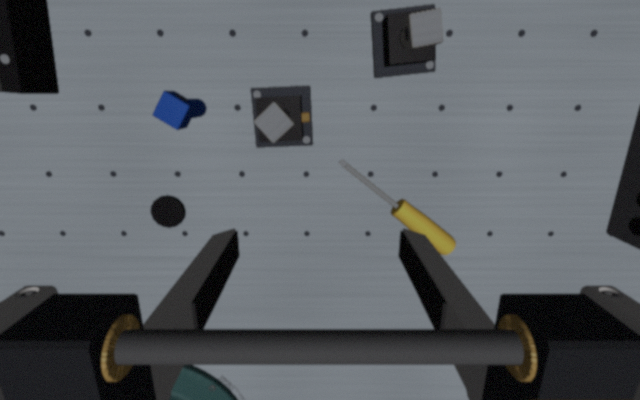

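View pics/w2.png

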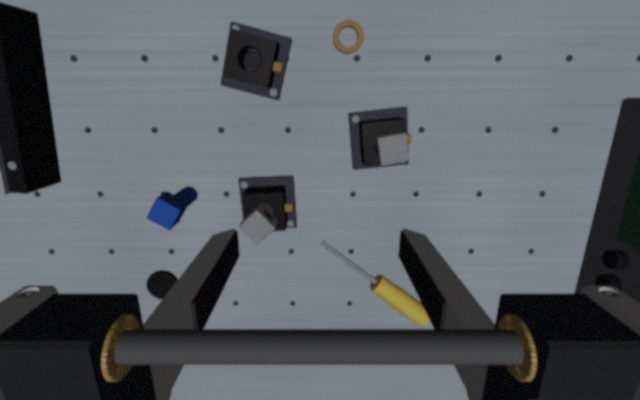

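Run:
```python
from h import *
a=cv2.imread('pics/w1.png')[:,:,::-1];b=cv2.imread('pics/w2.png')[:,:,::-1]
t=[cv2.resize(x[::,:],(400,400),interpolation=cv2.INTER_CUBIC) for x in (a[92:152,244:304],a[0:60,395:455],b[195:255,228:288],b[118:178,363:423])]
cv2.imwrite('pics/c4.png',cv2.resize(np.vstack([np.hstack(t[:2]),np.hstack(t[2:])]),(600,600))[:,:,::-1])
for im,(u,v) in ((a,(274,122)),(a,(425,27)),(b,(258,227)),(b,(393,149))):
    h=cv2.cvtColor(im,cv2.COLOR_RGB2HSV); print(h[v,u],h[v,u-10],im[v,u], im[v,u+60],im[v+30,u+30])
```

```text
[105  13 117] [105  18 116] [111 114 117] [121 128 133] [118 124 130]
[103  16 115] [113  17 117] [108 112 115] [118 123 130] [118 125 130]
[103  15 121] [107  15 121] [114 118 121] [122 127 134] [124 131 136]
[111  15 121] [110  13 119] [114 116 121] [123 127 134] [123 129 136]
```

View pics/c4.png

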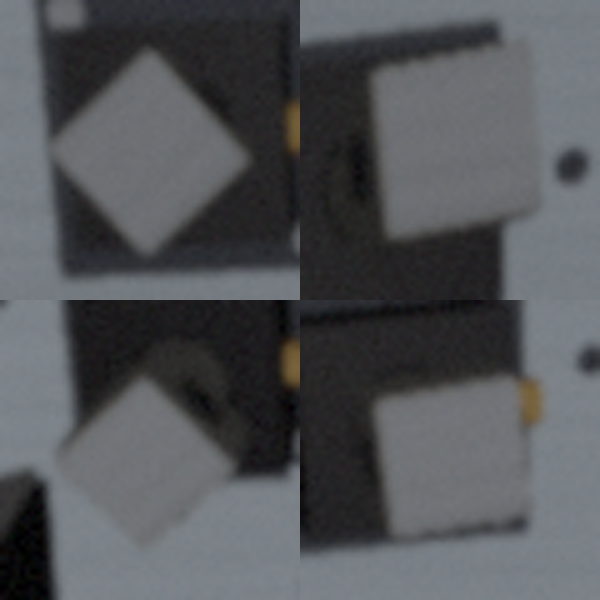

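Run:
```python
from h import *
import pickle
D=pickle.load(open('wcams.pkl','rb'))
A1=np.array([(273.6,101.4),(294.4,123.6),(274,143.4),(254,122)]);A2=np.array([(257.6,210),(275.4,227.4),(257.4,245),(239.4,226.4)])
B1=np.array([(409.6,14),(441.4,8),(443,42),(412.4,48)]);B2=np.array([(378,137.6),(407,133),(409,162.4),(381.4,165.2)])
for n,P,Q in(('A',A1,A2),('B',B1,B2)):
    C=[]
    for p,q in zip(P,Q):
        x,e=tri([(D[0],p),(D[1],q)]); C.append(x)
    C=np.array(C); m=C.mean(0); print(n,m.round(4),C[:,2].round(3))
    for c,X in((D[0],P),(D[1],Q)):
        w=np.array([onz(c,p,0.082) for p in X]); print(' ctr',w.mean(0).round(4),'yaws',[round(float(np.degrees(np.arctan2(*(w[(i+1)%4]-w[i])[1::-1]))%90),1) for i in range(4)],[round(float(np.linalg.norm(w[(i+1)%4]-w[i])),4) for i in range(4)])
t=cam('top')
# top view heads: c1 crop origin (340,180) scale 5
print('topA',onz(t,(340+417/5,180+430/5),.082),'topB',onz(t,(340+686/5,180+221/5),.082))
```

```text
A [ 0.4596 -0.2008  0.0796] [0.08  0.078 0.081 0.079]
 ctr [ 0.4598 -0.2011  0.082 ] yaws [43.0, 43.0, 41.9, 44.2] [0.0256, 0.0254, 0.0251, 0.0249]
 ctr [ 0.4606 -0.2013  0.082 ] yaws [42.3, 45.2, 39.7, 42.2] [0.024, 0.026, 0.0254, 0.0248]
B [ 0.5351 -0.3278  0.0812] [0.08  0.081 0.085 0.079]
 ctr [ 0.535  -0.3277  0.082 ] yaws [9.7, 8.9, 10.4, 9.6] [0.0254, 0.0253, 0.0251, 0.0255]
 ctr [ 0.5352 -0.3277  0.082 ] yaws [8.9, 8.1, 5.8, 9.8] [0.0257, 0.0266, 0.025, 0.0253]
topA [ 0.45972088 -0.20166789  0.082     ] topB [ 0.53492415 -0.32816402  0.082     ]
```

Run:
```python
from h import *
def st(): 
    s=robot.get_state(); return s
a0=np.radians(42.5-90)
robot.gripper_to(0.06)
robot.move_ptp([0.46,-0.201,0.15],down(a0)); s=st(); print(s['time'],s['qpos'].round(2),s['opening'])
for k,(da,dz,v) in enumerate([(0.6,.0015,.005),(-.6,.003,.002)]):
    robot.move_linear([0.46,-0.201,0.15+dz],velocity=v,frame=down(a0+da)); s2=st(); print(s2['time']-s['time'],s2['qpos'].round(2),s2['ee_pos'].round(4),s2['force'].round(2)); s=s2
```

```text
5.5 [-0.21  0.35  0.68  2.   -0.28  0.88 -0.22] 0.06005103237973509
0.75 [-0.11  0.32  0.55  2.   -0.22  0.87  0.32] [ 0.4603 -0.2015  0.1517] [-0.01 -0.23  0.16]
1.3499999999999996 [-0.32  0.38  0.81  2.   -0.35  0.9  -0.75] [ 0.46  -0.201  0.153] [-0.11 -0.02  0.14]
```

```bash
cat > twist.py <<'E'
from h import *
def rep(tag=''):
    s=robot.get_state(); print(tag,round(s['time'],2),'z',s['ee_pos'].round(4),'F',s['force'].round(1),'M',s['moment'].round(2),'op',round(s['opening'],4)); return s
def pull(x,y,a0,z0,rise,amp=0.6,rate=1.5e-3,sgn=1,vel=0.004,zlim=-9,top=None):
    """twist back and forth while rising; rate in m/rad"""
    z=z0;a=0.0;tgt=sgn*amp
    while z<z0+rise-1e-6:
        d=abs(tgt-a); z=min(z+rate*d,z0+rise)
        robot.move_linear([x,y,z],velocity=vel,frame=down(a0+tgt)); a=tgt; tgt=-tgt
        s=rep('tw %.2f'%a)
        if s['force'][2]<zlim or s['opening']<0.022 or s['opening']>0.031: print('STOP'); break
    return z,a
E
python3 - <<'E'
from twist import *
a0=np.radians(-47.5)
robot.move_linear([0.46,-0.201,0.07],velocity=0.08,frame=down(a0)); rep('down')
robot.gripper_to(0.015); rep('grip')
print(pull(0.46,-0.201,a0,0.07,0.004))
E
```

```text
down 8.79 z [ 0.4601 -0.2011  0.0703] F [-0.2 -1.5  0.2] M [-0.06  0.1   0.04] op 0.0598
grip 9.42 z [ 0.46   -0.2008  0.07  ] F [-0.9  1.8  3.1] M [ 0.49  0.34 -0.01] op 0.0258
tw 0.60 10.17 z [ 0.4599 -0.2009  0.0708] F [ 0.7  1.8 -4.7] M [ 0.34 -0.02  0.09] op 0.0256
tw -0.60 11.52 z [ 0.46   -0.201   0.0727] F [-0.1  0.4 -3.3] M [-0.11  0.36  0.14] op 0.0257
tw 0.60 12.87 z [ 0.4602 -0.2011  0.0742] F [0.1 0.2 1.7] M [ 0.01  0.04 -0.07] op 0.0259
(0.07400000000000001, 0.6)
```

Run:
```python
from twist import *
a0=np.radians(-47.5)
z,a=pull(0.46,-0.201,a0,0.074,0.0125,sgn=-1,rate=1.8e-3)
f=robot.grab_frame('scene'); crop(f,150,150,310,290,5,'pics/s1.png')
f=robot.grab_frame('top'); crop(f,340,180,500,300,5,'pics/s2.png')
```

```text
tw -0.60 14.22 z [ 0.4598 -0.2008  0.0749] F [-0.6  2.1 -3.6] M [ 0.31  0.36 -0.03] op 0.0257
tw 0.60 15.57 z [ 0.4601 -0.2011  0.0774] F [ 0.5  0.7 -0.6] M [ 0.06  0.14 -0.13] op 0.0283
tw -0.60 16.92 z [ 0.4597 -0.2007  0.0792] F [-2.8  3.1 -3.9] M [ 0.79  0.9  -0.01] op 0.0257
tw 0.60 18.27 z [ 0.4597 -0.2017  0.0822] F [-8.5  0.9 14.5] M [0.38 2.92 0.11] op 0.0259
tw -0.60 19.62 z [ 0.46   -0.201   0.0838] F [-2.3  2.9 -1.8] M [0.89 0.86 0.01] op 0.0256
tw 0.60 20.97 z [ 0.4602 -0.2012  0.086 ] F [ 0.5  0.  -0.8] M [-0.08  0.1  -0.02] op 0.0259
tw -0.60 22.32 z [ 0.46   -0.2009  0.0865] F [-0.8  0.6 -0.9] M [ 0.26  0.37 -0.03] op 0.026
```

View pics/s1.png

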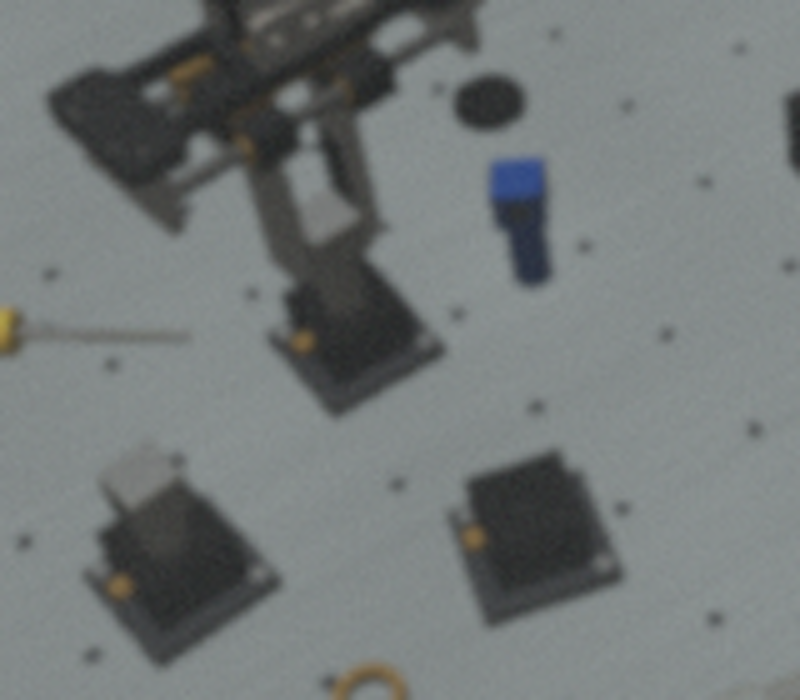

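Run:
```python
from twist import *
a0=np.radians(-47.5)
z,a=pull(0.46,-0.201,a0,0.0865,0.0045,sgn=1,rate=1.8e-3)
r=robot.move_linear([0.46,-0.201,0.105],velocity=0.02,threshold=5); print(r); rep()
if not r:
    r=robot.move_linear([0.46,-0.201,0.15],velocity=0.06); rep()
f=robot.grab_frame('scene'); crop(f,150,120,310,260,5,'pics/s3.png')
```

```text
tw 0.60 23.77 z [ 0.4601 -0.2011  0.0876] F [-0.9 -0.5 -1.2] M [-0.09  0.09 -0.01] op 0.0258
tw -0.60 25.12 z [ 0.46   -0.2009  0.0897] F [-0.5  0.3 -0.9] M [0.2  0.35 0.05] op 0.026
tw 0.60 26.47 z [ 0.46  -0.201  0.091] F [ 0.8 -0.6 -1. ] M [-0.04  0.1   0.02] op 0.0257
False
 27.32 z [ 0.46   -0.201   0.1049] F [ 0.5  0.5 -1. ] M [-0.08  0.11 -0.01] op 0.026
 28.22 z [ 0.4598 -0.2009  0.1497] F [ 0.  -0.4 -0.7] M [-0.06  0.07 -0.05] op 0.0257
```

View pics/s3.png

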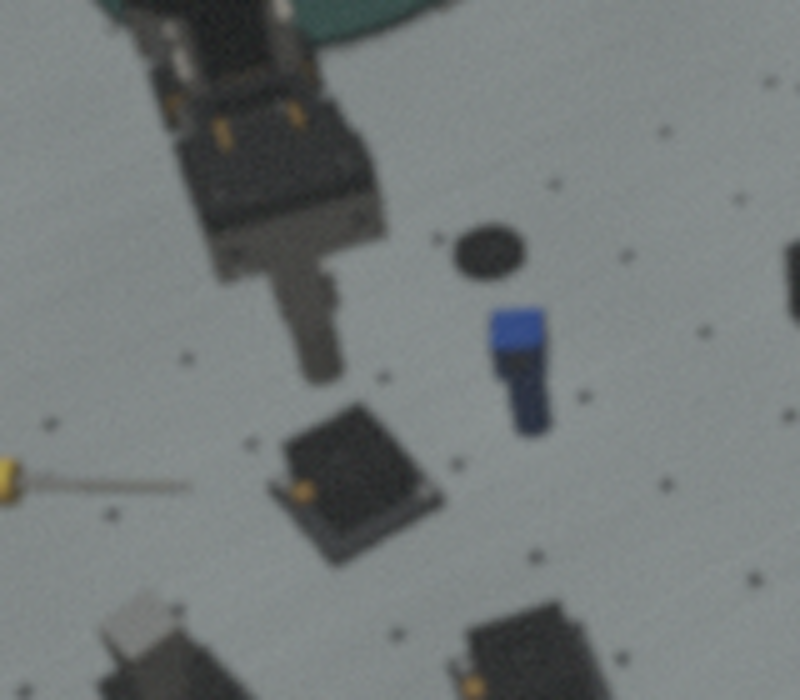

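```bash
cat >> h.py <<'E'
def tray(f=None,save=None):
    """rim (z=.03) outer rectangle from the top view -> centre xy, yaw of tray x axis (short side), corners"""
    if f is None: f=robot.grab_frame('top')
    c=cam('top')
    h=cv2.cvtColor(f,cv2.COLOR_RGB2GRAY)
    m=(cv2.GaussianBlur(h,(3,3),0)<104).astype(np.uint8)
    m=cv2.morphologyEx(m,cv2.MORPH_CLOSE,np.ones((5,5)))
    cs=[k for k in cv2.findContours(m,cv2.RETR_EXTERNAL,cv2.CHAIN_APPROX_NONE)[0]]
    best=None
    for k in cs:
        a=cv2.contourArea(k); r=cv2.minAreaRect(k)
        if 4500<a<11000 and (best is None or abs(a-7500)<abs(best[0]-7500)): best=(a,r,k)
    a,r,k=best
    W=np.array([onz(c,p,0.03)[:2] for p in k[:,0,:]],np.float32)
    R=cv2.minAreaRect(W*1000); B=cv2.boxPoints(R)/1000
    e=[B[1]-B[0],B[2]-B[1]]; s=min(e,key=np.linalg.norm)
    return np.array(R[0])/1000,np.array(R[1]),np.degrees(np.arctan2(s[1],s[0]))%180,B,a,r
E
python3 - <<'E'
from h import *
a=cv2.imread('pics/top0.png')[:,:,::-1]
print(tray(a)); print(tray())
g=cv2.cvtColor(a,cv2.COLOR_RGB2GRAY); print(g[257,150:250:6], g[210:300:5,188])
E
```

```text
(array([0.53988782, 0.2966842 ]), array([222.05499268, 160.90542603]), np.float32(176.49812), array([[0.4528036 , 0.19077817],
       [0.61340857, 0.18094987],
       [0.626972  , 0.40259025],
       [0.46636707, 0.41241854]], dtype=float32), 7293.0, ((186.0008544921875, 257.0207824707031), (73.4779052734375, 106.90723419189453), 87.61405944824219))
(array([0.53990771, 0.29643024]), array([221.2718811 , 158.01663208]), np.float32(176.53639), array([[0.45435968, 0.19076966],
       [0.6120877 , 0.18122314],
       [0.62545574, 0.40209082],
       [0.46772772, 0.41163734]], dtype=float32), 7158.0, ((186.4757537841797, 256.91766357421875), (72.06246185302734, 105.86647033691406), 87.61405944824219))
[ 94  97  95  91  93  96  93  96  94  96  92  94  90  93  89 138 135] [135 136 101  97  90  96  94  95  95  95  95  93  93  88  91  90  74 139]
```

```bash
python3 - <<'E'
from h import *
ct,cs=cam('top'),cam('scene')
for p,q in [((135,294.5),(404,122)),((237.5,290.75),(347,153)),((237,219.2),(382,180)),((138.7,223),(441,150))]:
    print(tri([(ct,p),(cs,q)]))
E
python3 - <<'E'
from twist import *
for a in range(-180,181,30):
  for x,y in ((0.49,0.37),(0.59,0.37)):
    q=robot.ik([x,y,0.065],down(np.radians(a))); print(a,x,None if q is None else q.round(2))
E
```

```text
(array([0.47074904, 0.41521006, 0.01591496]), [np.float64(4.263659821127953e-05), np.float64(4.263659821124933e-05)])
(array([ 0.45849301,  0.19979677, -0.00176658]), [np.float64(0.0027999884920499886), np.float64(0.0027999884920499635)])
(array([0.6148267 , 0.18730789, 0.01941819]), [np.float64(0.0021662084815465975), np.float64(0.0021662084815467016)])
(array([0.62750295, 0.40424181, 0.0175608 ]), [np.float64(0.0012664549796755182), np.float64(0.001266454979675731)])
-180 0.49 [ 0.04  0.89 -1.09  1.73  0.88  1.1   1.79]
-180 0.59 [ 0.04  1.01 -1.09  1.5   0.93  1.21  1.94]
-150 0.49 [ 0.04  0.89 -1.09  1.73  0.88  1.1   2.32]
-150 0.59 [-1.09  0.85  0.76  1.55 -0.65  1.01 -2.76]
-120 0.49 [-1.13  0.66  0.59  1.77 -0.47  0.85 -2.41]
-120 0.59 [-1.01  0.8   0.63  1.55 -0.54  0.97 -2.31]
-90 0.49 [-1.04  0.63  0.47  1.77 -0.37  0.83 -1.97]
-90 0.59 [-0.95  0.77  0.52  1.54 -0.44  0.95 -1.86]
-60 0.49 [-0.97  0.61  0.37  1.77 -0.29  0.81 -1.51]
-60 0.59 [-0.87  0.75  0.4   1.54 -0.34  0.93 -1.41]
-30 0.49 [-0.88  0.6   0.25  1.77 -0.19  0.8  -1.06]
-30 0.59 [-0.8   0.73  0.3   1.54 -0.25  0.91 -0.95]
0 0.49 [-0.89  0.6   0.26  1.77 -0.2   0.8  -0.53]
0 0.59 [-0.77  0.72  0.25  1.54 -0.21  0.91 -0.45]
30 0.49 [-0.87  0.6   0.23  1.77 -0.18  0.8  -0.03]
30 0.59 [-0.74  0.72  0.2   1.53 -0.16  0.91  0.04]
60 0.49 [-0.81  0.59  0.15  1.76 -0.12  0.8   0.45]
60 0.59 [-0.69  0.71  0.12  1.53 -0.1   0.9   0.52]
90 0.49 [-0.7   0.58  0.01  1.76 -0.    0.8   0.88]
90 0.59 [-0.62  0.71  0.02  1.53 -0.02  0.9   0.98]
120 0.49 [-0.59  0.59 -0.14  1.76  0.11  0.81  1.31]
120 0.59 [-0.53  0.71 -0.1   1.53  0.09  0.91  1.43]
150 0.49 [-0.53  0.59 -0.22  1.75  0.17  0.81  1.79]
150 0.59 [-0.46  0.72 -0.22  1.52  0.18  0.92  1.89]
180 0.49 [ 0.04  0.89 -1.09  1.73  0.88  1.1   1.79]
180 0.59 [ 0.04  1.01 -1.09  1.5   0.93  1.21  1.94]
```

```bash
cat >> twist.py <<'E'
def spot(lx,ly):
    c,sz,yaw,*_=tray(); yw=np.radians(yaw-180 if yaw>90 else yaw); print('tray',c.round(4),sz.round(0),round(float(np.degrees(yw)),1))
    s=np.array([np.cos(yw),np.sin(yw)]); l=np.array([-np.sin(yw),np.cos(yw)]); return c+lx*s+ly*l,yw
E
python3 - <<'E'
from twist import *
robot.move_linear([0.46,-0.201,0.2],velocity=0.15)
robot.move_ptp([0.48,0.25,0.22],down(0.))
p,yw=spot(-.04,.075); print(p)
A=down(yw)
robot.move_ptp([p[0],p[1],0.16],A); rep('above')
f=robot.grab_frame('wrist'); cv2.imwrite('pics/w3.png',f[:,:,::-1])
f=robot.grab_frame('top'); cv2.imwrite('pics/t3.png',f[:,:,::-1])
E
```

```text
tray [ 0.4577 -0.6508] [153. 282.] 89.3
[ 0.38227289 -0.68987657]
above 33.82 z [ 0.3834 -0.689   0.1601] F [-0.3 -0.2 -0.1] M [ 0.04 -0.02  0.02] op 0.0149
```

View pics/w3.png

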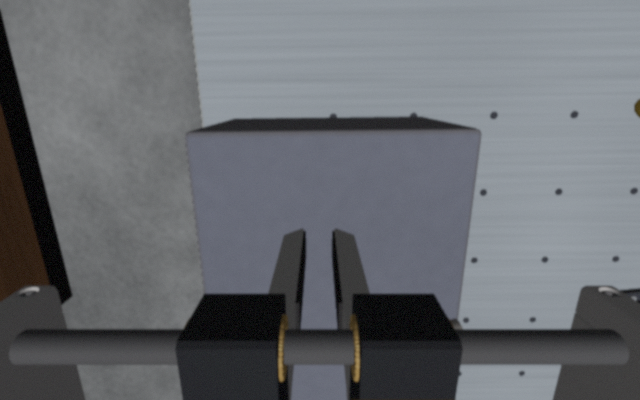

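View pics/t3.png

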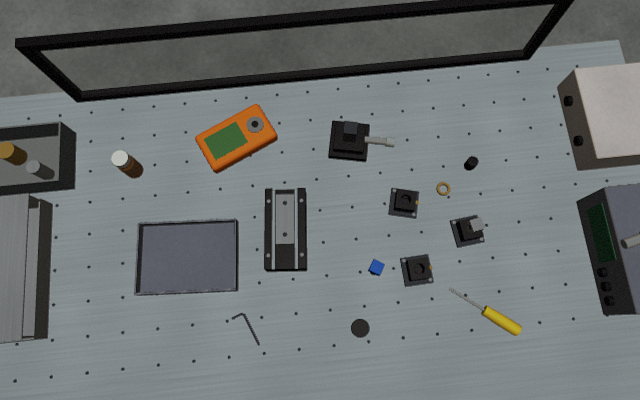

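Run:
```python
from twist import *
f=robot.grab_frame('scene'); cv2.imwrite('pics/s4.png',f[:,:,::-1])
t=cv2.imread('pics/t3.png')[:,:,::-1]; crop(t,560,170,640,330,4,'pics/c5.png')
o=cv2.imread('pics/top0.png')[:,:,::-1]; d=cv2.absdiff(t,o).max(2)
m=(d>30).astype(np.uint8); n,l,s,c=cv2.connectedComponentsWithStats(m)
print([ (s[i].tolist()) for i in range(1,n) if s[i][4]>6])
```

```text
[[620, 238, 16, 11, 61], [415, 257, 16, 18, 163]]
```

View pics/s4.png

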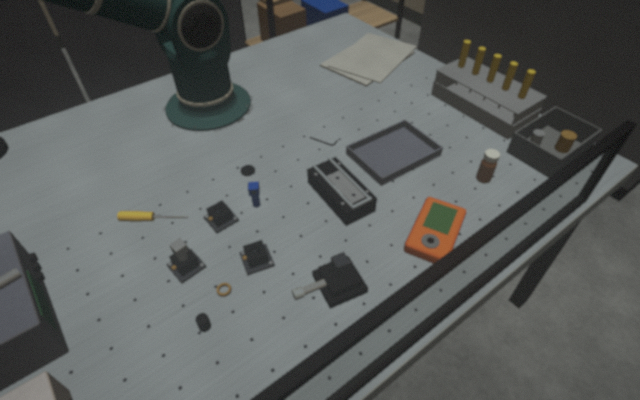

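View pics/c5.png

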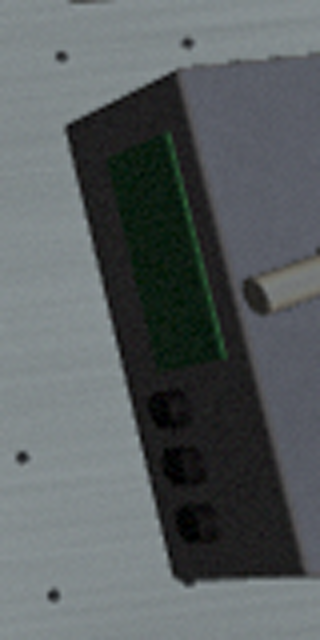

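Run:
```python
from twist import *
import pickle
s=robot.get_state(); p=s['ee_pos']
robot.move_linear([p[0],p[1],0.30],velocity=0.15); rep()
robot.gripper_to(0.09)
D={}
# camera ahead along tool x; jaw yaw -90 -> cam at +x
for k,q in enumerate([(0.38,-0.60,0.30),(0.45,-0.58,0.30)]):
    robot.move_ptp(list(q),down(-np.pi/2)); robot.pause(0.2); D[k]=cam('wrist')
    f=robot.grab_frame('wrist'); cv2.imwrite(f'pics/w{4+k}.png',f[:,:,::-1]); rep()
pickle.dump(D,open('wc2.pkl','wb'))
```

```text
35.05 z [ 0.3828 -0.6893  0.2989] F [-0.1 -0.8 -0. ] M [-0.02  0.02 -0.02] op 0.0146
 39.2 z [ 0.38 -0.6   0.3 ] F [ 0.4  1.  -0.8] M [0.02 0.13 0.02] op 0.09
 39.84 z [ 0.449  -0.5808  0.3001] F [0.6 0.4 0.5] M [-0.03  0.14  0.02] op 0.0901
```

View pics/w4.png

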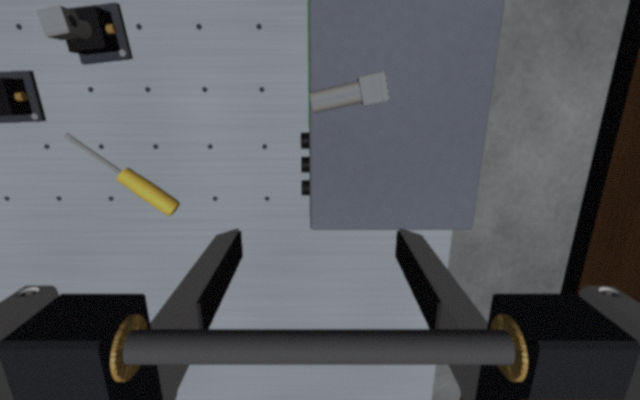

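View pics/w5.png

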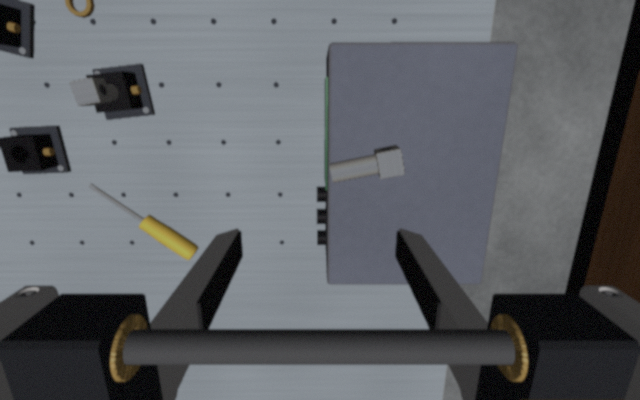

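Run:
```python
from h import *
import pickle
D=pickle.load(open('wc2.pkl','rb'))
f=[cv2.imread(f'pics/w{i}.png') for i in (4,5)]
t=[cv2.resize(x,(400,320),interpolation=cv2.INTER_CUBIC) for x in (f[0][60:140,300:400],f[1][130:210,320:420])]
cv2.imwrite('pics/c6.png',np.hstack(t))
for n,p,q in [('head',(374,88),(390,162)),('foot',(311,102),(331,172)),('boxcorner near',(311,229),(328,283))]:
    print(n,tri([(D[0],p),(D[1],q)]))
```

```text
head (array([ 0.46898338, -0.6509435 ,  0.1391787 ]), [np.float64(0.0001447879754702513), np.float64(0.00014478797547023143)])
foot (array([ 0.45659629, -0.59342995,  0.12847221]), [np.float64(0.00035848084251835407), np.float64(0.00035848084251825427)])
boxcorner near (array([ 0.31892575, -0.59178461,  0.11243521]), [np.float64(9.688928752602961e-05), np.float64(9.688928752603751e-05)])
```

View pics/c6.png

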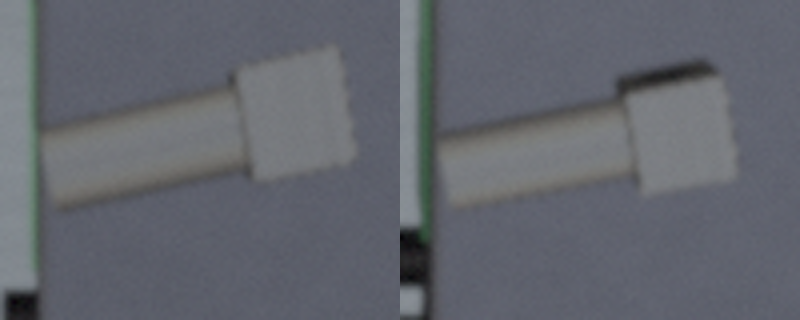

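Run:
```python
from twist import *
a=np.radians(12)
h=[0.469,-0.651]
print(robot.ik([*h,0.135],down(a)))
robot.move_ptp([*h,0.22],down(a)); robot.gripper_to(0.06)
print(robot.move_linear([*h,0.1345],velocity=0.05,threshold=6)); rep('down')
robot.gripper_to(0.015); rep('grip')
robot.move_linear([*h,0.26],velocity=0.08); rep('up')
f=robot.grab_frame('wrist'); cv2.imwrite('pics/w6.png',f[:,:,::-1])
```

```text
[ 1.3397645   0.9873426  -0.90353105  1.11937516  0.73787964  1.34447334
  0.73769412]
True
down 43.52 z [ 0.469  -0.651   0.1394] F [-1.8  1.   7.8] M [0.22 0.36 0.02] op 0.0597
grip 44.14 z [ 0.4691 -0.6512  0.1394] F [0.2 0.4 7.4] M [-0.1   0.12  0.01] op 0.0256
up 45.82 z [ 0.4689 -0.6509  0.2595] F [ 0.1 -0.  -1.7] M [-0.07  0.06 -0.03] op 0.0259
```

View pics/w6.png

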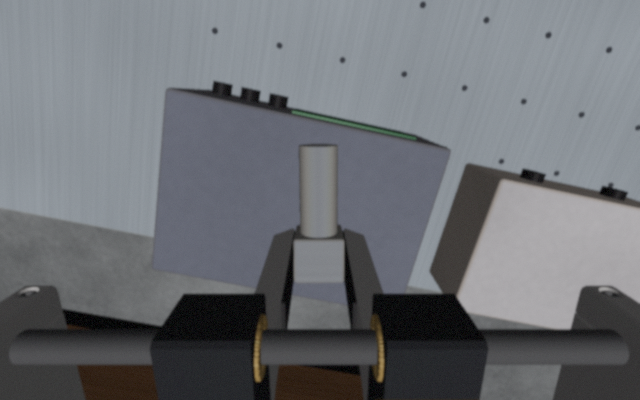

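```bash
cat >> twist.py <<'E'
def spot(lx,ly):
    c,sz,yaw,*_=tray(); yw=np.radians(yaw-180 if yaw>90 else yaw); print('tray',c.round(4),sz.round(0),round(float(np.degrees(yw)),1))
    assert np.linalg.norm(c-[.54,.296])<.09 and abs(max(sz)-220)<9 and abs(min(sz)-159)<9 and abs(yw)<.5
    s=np.array([np.cos(yw),np.sin(yw)]); l=np.array([-np.sin(yw),np.cos(yw)]); return c+lx*s+ly*l,yw
E
python3 - <<'E'
from twist import *
p,yw=spot(-.005,.07); print(p)
robot.move_ptp([0.45,-0.3,0.27],down(np.radians(12))); rep()
A=down(np.pi/2+yw)
robot.move_ptp([0.45,0.2,0.25],A); rep()
robot.move_ptp([*p,0.15],A); s=rep()
if 0.022<s['opening']<.031:
    print(robot.move_linear([*p,0.0235],velocity=0.05,threshold=5)); rep('down')
E
```

```text
tray [0.5399 0.2967] [222. 161.] -3.5
[0.53917284 0.36685891]
 47.24 z [ 0.4503 -0.3011  0.2702] F [-0.3 -0.4 -0.5] M [-0.07  0.03 -0.04] op 0.0258
 49.06 z [0.4505 0.1991 0.2499] F [ 0.7 -0.1 -1.8] M [-0.05 -0.05  0.  ] op 0.0259
 49.92 z [0.5396 0.3659 0.1507] F [-0.8  0.7 -0.6] M [ 0.04 -0.05  0.02] op 0.0257
False
down 52.61 z [0.5392 0.3669 0.0237] F [ 0.5  0.8 -0.6] M [ 0.03  0.03 -0.02] op 0.026
```

Run:
```python
from twist import *
s=robot.get_state()['ee_pos']
print(robot.move_linear([s[0],s[1],0.019],velocity=0.02,threshold=4)); rep('down')
robot.gripper_to(0.045); rep('open')
s=robot.get_state()['ee_pos']
robot.move_linear([s[0],s[1],0.2],velocity=0.15)
robot.move_ptp([0.45,0.0,0.25],down(-np.pi/3)); rep()
f=robot.grab_frame('top'); cv2.imwrite('pics/t4.png',f[:,:,::-1])
```

```text
True
down 52.82 z [0.5393 0.367  0.0233] F [-4.2 -2.5 13.5] M [-0.84  0.76  0.02] op 0.0262
open 53.33 z [0.5397 0.3676 0.0233] F [0.2 1.3 8.7] M [ 0.31 -0.08 -0.04] op 0.0451
 56.16 z [0.4502 0.0006 0.2499] F [ 0.6 -0.8  0.1] M [-0.06  0.16  0.02] op 0.045
```

View pics/t4.png

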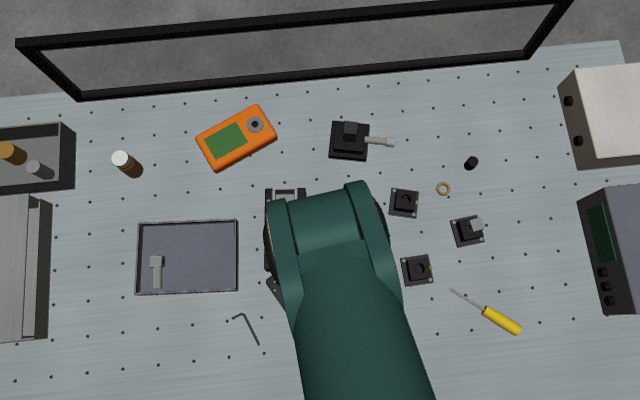

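Run:
```python
from twist import *
a0=np.radians(-81)
P=(0.535,-0.328)
robot.gripper_to(0.06)
robot.move_ptp([*P,0.18],down(a0)); s=rep(); print(s['qpos'].round(2))
robot.move_linear([*P,0.07],velocity=0.08,threshold=6); rep('down')
robot.gripper_to(0.015); rep('grip')
z,a=pull(*P,a0,0.07,0.020,rate=1.6e-3)
print(z,a)
```

```text
57.98 z [ 0.5357 -0.3263  0.1807] F [-0.9  0.1 -0.4] M [-0.04  0.16  0.05] op 0.06
[ 0.74  0.48 -0.32  1.64  0.17  1.04 -1.05]
down 59.5 z [ 0.5352 -0.3281  0.0705] F [-0.4 -1.   0.2] M [-0.04  0.14 -0.03] op 0.0598
grip 60.12 z [ 0.535  -0.3277  0.07  ] F [0.8 2.8 2.7] M [0.58 0.4  0.08] op 0.0259
tw 0.60 60.88 z [ 0.5347 -0.3282  0.0707] F [ 0.7 -2.  -5.1] M [-0.48 -0.13  0.04] op 0.0256
tw -0.60 62.23 z [ 0.535  -0.3275  0.0728] F [-1.6  3.6 -3.5] M [1.08 0.35 0.17] op 0.026
tw 0.60 63.58 z [ 0.535  -0.3286  0.0749] F [ 1.3 -3.4 -4.8] M [-0.85 -0.09 -0.1 ] op 0.0261
tw -0.60 64.92 z [ 0.535  -0.3276  0.0766] F [-0.1  1.7 -5.1] M [0.53 0.23 0.05] op 0.0256
tw 0.60 66.28 z [ 0.5351 -0.3283  0.0789] F [ 0.7 -1.4 -1.9] M [-0.35  0.08  0.14] op 0.0256
tw -0.60 67.62 z [ 0.535  -0.3275  0.0805] F [-0.9  4.9 -1.3] M [ 1.19  0.3  -0.1 ] op 0.0256
tw 0.60 68.97 z [ 0.535  -0.3283  0.0826] F [ 0.6 -0.1 -1.1] M [ 0.09  0.02 -0.01] op 0.0257
tw -0.60 70.33 z [ 0.5351 -0.328   0.0845] F [ 0.8  1.2 -1.4] M [ 0.24 -0.04  0.03] op 0.0259
tw 0.60 71.67 z [ 0.5349 -0.3282  0.0863] F [-0.5  0.1 -1.1] M [-0.1   0.09 -0.02] op 0.026
tw -0.60 73.03 z [ 0.5351 -0.3279  0.0883] F [ 0.1  1.  -1.9] M [ 0.19  0.07 -0.01] op 0.026
tw 0.60 74.38 z [ 0.535  -0.3281  0.09  ] F [ 1.1  0.5 -0.6] M [-0.08  0.15  0.03] op 0.0261
0.09000000000000001 0.6
```

Run:
```python
from twist import *
P=(0.535,-0.328)
r=robot.move_linear([*P,0.105],velocity=0.03,threshold=5); print(r); rep()
assert not r
robot.move_linear([*P,0.21],velocity=0.12); rep()
f=robot.grab_frame('scene'); crop(f,140,140,300,290,4,'pics/s5.png')
p,yw=spot(.05,.075); print(p)
robot.move_ptp([0.5,-0.1,0.22],down(-.6)); s=rep()
robot.move_ptp([0.5,0.2,0.22],down(yw)); s=rep()
robot.move_ptp([*p,0.14],down(yw)); s=rep(); print(s['qpos'].round(2))
f=robot.grab_frame('scene'); crop(f,320,50,480,200,4,'pics/s6.png')
f=robot.grab_frame('wrist'); cv2.imwrite('pics/w7.png',f[:,:,::-1])
```

```text
False
 75.03 z [ 0.5349 -0.328   0.105 ] F [-0.4 -0.6 -0.5] M [-0.01  0.14 -0.03] op 0.0258
 76.05 z [ 0.5347 -0.3278  0.2092] F [-0.2 -0.3 -1.2] M [-0.04  0.14  0.04] op 0.0258
tray [0.5401 0.2966] [222. 160.] -3.5
[0.59457615 0.36842169]
 77.07 z [ 0.5003 -0.1014  0.22  ] F [-0.7  0.  -1.2] M [-0.11  0.14  0.03] op 0.0261
 78.22 z [0.5007 0.1983 0.2198] F [ 0.2 -0.3 -2.1] M [-0.03  0.01 -0.01] op 0.0259
 79.07 z [0.5951 0.367  0.1406] F [ 1.2 -0.7  0. ] M [-0.1   0.07 -0.  ] op 0.0258
[-0.1   0.76 -0.79  1.46  0.57  1.16 -1.04]
```

View pics/s5.png

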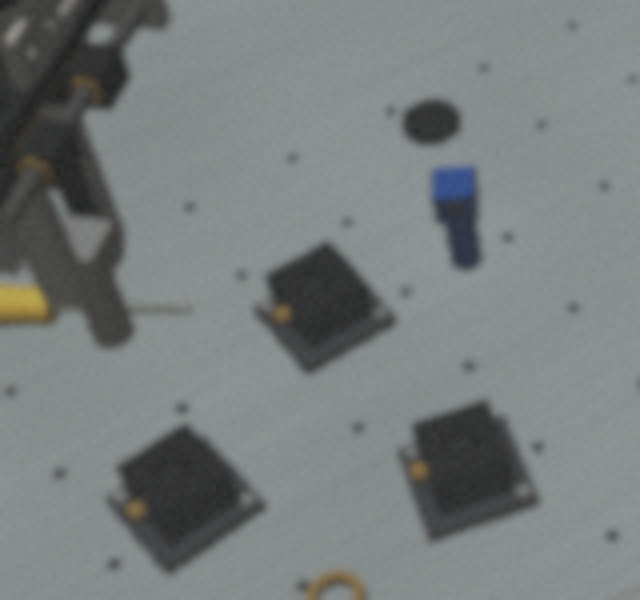

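View pics/s6.png

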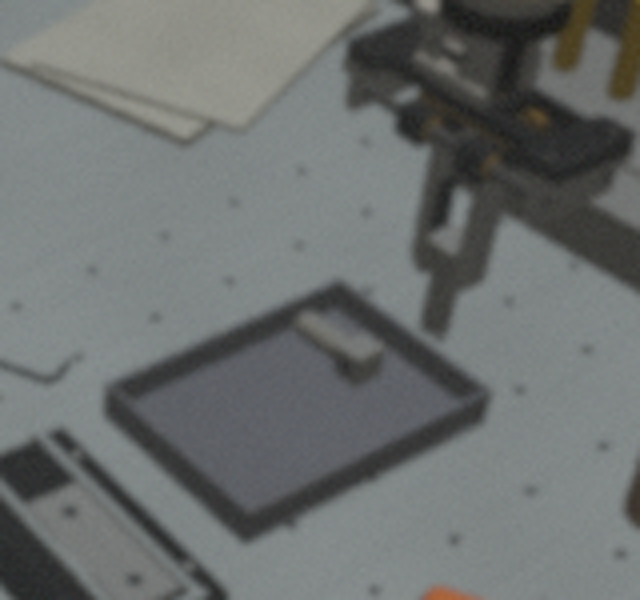

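View pics/w7.png

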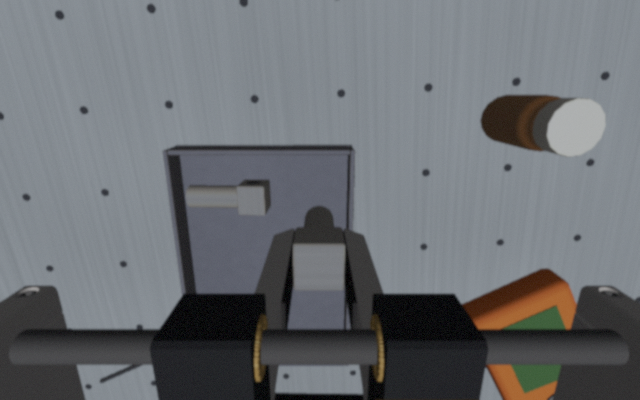

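Run:
```python
from twist import *
p=(0.5946,0.3684)
s=robot.get_state(); yw=np.radians(-3.5)
print(robot.move_linear([*p,0.08],velocity=0.08,threshold=8)); rep()
print(robot.move_linear([*p,0.055],velocity=0.02,threshold=4)); rep('down')
robot.gripper_to(0.05); rep('open')
s=robot.get_state()['ee_pos']
robot.move_linear([s[0],s[1],0.2],velocity=0.15)
robot.move_ptp([0.40,-0.02,0.25],down(-np.pi/2)); rep()
f=robot.grab_frame('top'); cv2.imwrite('pics/t5.png',f[:,:,::-1])
f=robot.grab_frame('scene'); cv2.imwrite('pics/s7.png',f[:,:,::-1])
c=cam('wrist'); import pickle; pickle.dump(c,open('wg1.pkl','wb'))
f=robot.grab_frame('wrist'); cv2.imwrite('pics/w8.png',f[:,:,::-1])
```

```text
False
 80.07 z [0.5947 0.3687 0.0804] F [-0.   0.3 -1.1] M [-0.02  0.09  0.01] op 0.0261
True
down 80.93 z [0.5947 0.3684 0.062 ] F [ 0.1 -1.4  7.3] M [-0.25  0.12 -0.01] op 0.0252
open 81.52 z [0.5942 0.368  0.0613] F [-0.3  0.5  0. ] M [-0.06  0.01 -0.01] op 0.05
 84.2 z [ 0.4006 -0.0194  0.2501] F [ 0.9 -0.5 -0.2] M [-0.02  0.14  0.05] op 0.05
```

View pics/t5.png

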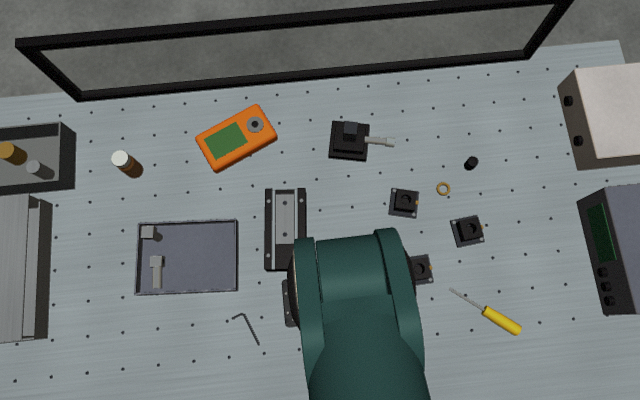

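View pics/w8.png

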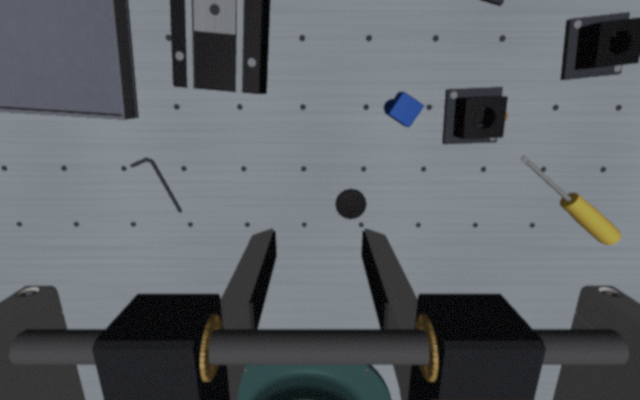

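Run:
```python
from twist import *
import pickle
robot.gripper_to(0.0)
D={}
for k,p in enumerate([(0.43,0.08,0.24),(0.53,0.08,0.24)]):
    robot.move_ptp(list(p),down(-np.pi/2)); robot.pause(0.2)
    D[k]=cam('wrist'); f=robot.grab_frame('wrist'); cv2.imwrite(f'pics/g{k}.png',f[:,:,::-1]); s=rep()
print(s['qpos'].round(2))
pickle.dump(D,open('wg.pkl','wb'))
```

```text
85.97 z [0.43   0.0791 0.2401] F [-0.2 -0.  -0.3] M [ 0.03  0.14 -0.04] op 0.0006
 86.7 z [0.5295 0.0798 0.2404] F [-0.5  0.3 -0. ] M [-0.01  0.11 -0.02] op 0.0005
[ 0.46  0.34 -0.81  1.8   0.27  1.12 -2.01]
```

View pics/g0.png

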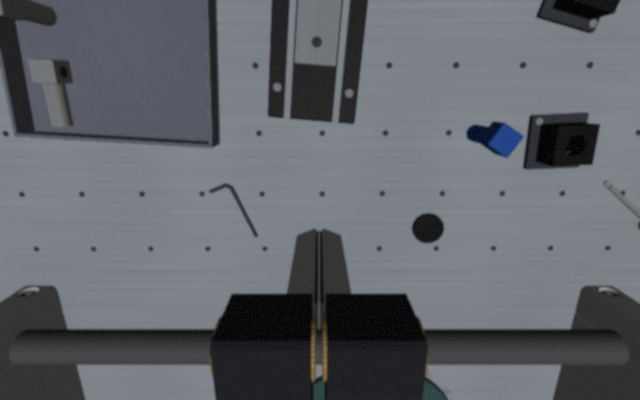

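View pics/g1.png

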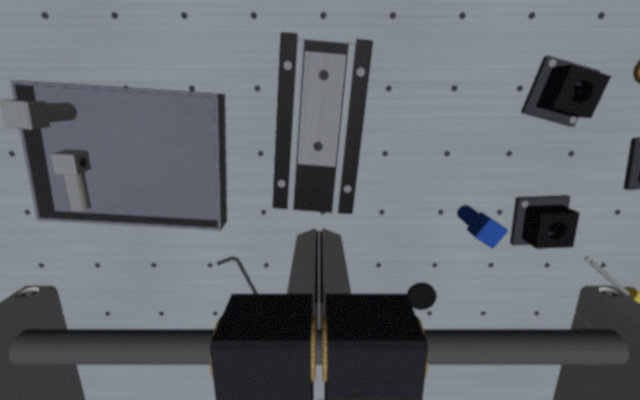

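Run:
```python
from h import *
import pickle
f=[cv2.imread(f'pics/g{i}.png') for i in (0,1)]
cv2.imwrite('pics/c7.png',np.hstack([cv2.resize(f[0][50:140,255:375],(400,300),interpolation=cv2.INTER_CUBIC),cv2.resize(f[1][150:240,255:375],(400,300),interpolation=cv2.INTER_CUBIC)]))
cv2.imwrite('pics/c8.png',cv2.resize(f[1][25:225,260:390],None,fx=3,fy=3,interpolation=cv2.INTER_CUBIC))
```

```text
(no output)
```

View pics/c7.png

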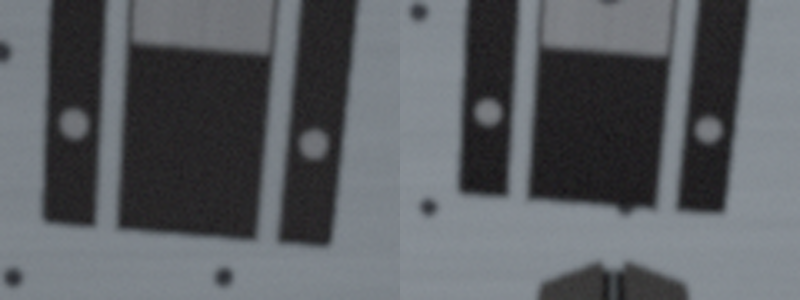

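View pics/c8.png

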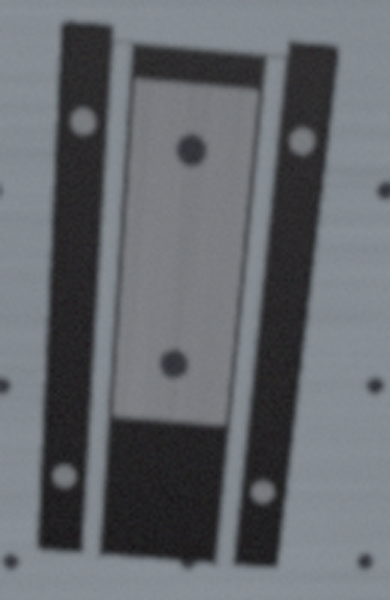

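Run:
```python
from h import *
import pickle
D=pickle.load(open('wg.pkl','rb'))
for n,p,q in [('FL',(267.9,116.6),(272.4,207.6)),('FR',(354,123.2),(352.5,213.6)),('pFL',(294,63.2),(297.6,164.1)),('pFR',(336,66.2),(335.4,167.1))]:
    x,e=tri([(D[0],p),(D[1],q)]); print(n,x.round(4),e[0].round(4), 'at z .05/.054:',onz(D[0],p,.05 if n[0]!='p' else .054).round(4),onz(D[1],q,.05 if n[0]!='p' else .054).round(4))
for n,q in [('BL',(280.7,32.3)),('BR',(372.7,40)),('pBL',(304.7,50.7)),('pBR',(346.7,55))]: print(n,onz(D[1],q,.05 if n[0]!='p' else .054).round(4))
```

```text
FL [0.4916 0.131  0.0465] 0.0002 at z .05/.054: [0.4919 0.1303 0.05  ] [0.4928 0.1306 0.05  ]
FR [0.4848 0.0416 0.0476] 0.0002 at z .05/.054: [0.485 0.042 0.05 ] [0.4856 0.0417 0.05  ]
pFL [0.5425 0.1018 0.0537] 0.0003 at z .05/.054: [0.5425 0.1021 0.054 ] [0.5426 0.1015 0.054 ]
pFR [0.5395 0.0616 0.0552] 0.0001 at z .05/.054: [0.5396 0.0614 0.054 ] [0.5393 0.0616 0.054 ]
BL [0.6699 0.1155 0.05  ]
BR [0.6631 0.0272 0.05  ]
pBL [0.6532 0.0926 0.054 ]
pBR [0.6493 0.0522 0.054 ]
```

```bash
cat >> twist.py <<'E'
G=np.array([0.4888,0.0862]); gy=np.radians(-4.8)
gx=np.array([np.cos(gy),np.sin(gy)])
def gl(x,z): return [*(G+gx*x),z]
GA=down(gy+np.pi/2)
E
python3 - <<'E'
from twist import *
robot.move_ptp(gl(0.122,0.16),GA); s=rep(); print(s['qpos'].round(2))
robot.move_linear(gl(0.122,0.09),velocity=0.1)
print(robot.move_linear(gl(0.122,0.068),velocity=0.01,threshold=5)); s=rep('touch')
z=s['ee_pos'][2]
robot.move_linear(gl(0.122-0.02,z),velocity=0.03); rep()
f=robot.grab_frame('top'); crop(f,240,150,340,310,4,'pics/p1.png')
f=robot.grab_frame('scene'); crop(f,280,130,400,240,5,'pics/p2.png')
E
```

```text
89.09 z [0.6103 0.076  0.1601] F [-0.1 -0.1 -0.6] M [ 0.06 -0.04 -0.03] op 0.0005
[ 0.64  0.85 -1.27  1.67  0.84  1.28  0.68]
True
touch 91.46 z [0.6105 0.076  0.0733] F [ 0.2 -1.3  6.9] M [-0.17  0.16 -0.  ] op 0.0003
 92.27 z [0.5903 0.0777 0.0734] F [-1.2 -0.2  5.5] M [-0.01  0.36 -0.07] op 0.0008
```

View pics/p1.png

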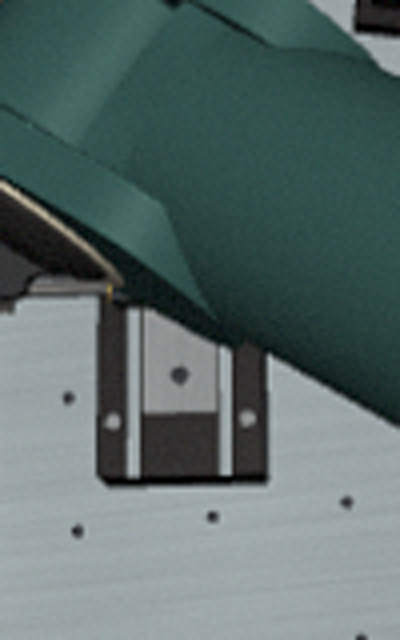

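View pics/p2.png

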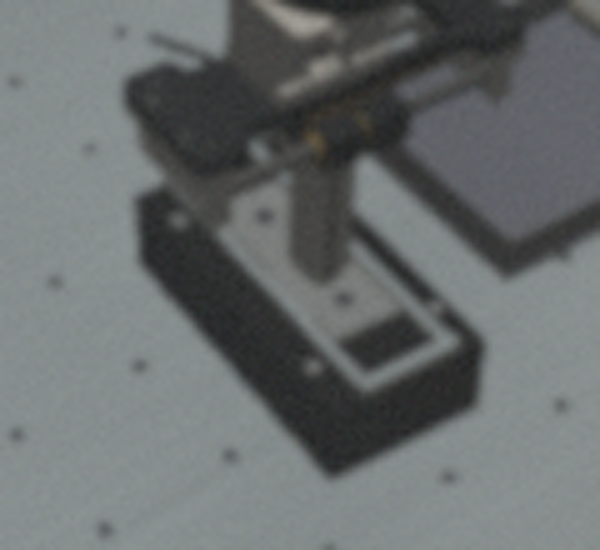

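Run:
```python
from twist import *
s=robot.get_state(); z=s['ee_pos'][2]; print(s['qpos'].round(3))
z-=0.0002
robot.move_linear(gl(0.122-0.05,z),velocity=0.03); s=rep(); print(s['qpos'].round(3))
robot.move_linear(gl(0.122-0.086,z),velocity=0.03); s=rep(); print(s['qpos'].round(3))
f=robot.grab_frame('top'); crop(f,240,150,340,310,4,'pics/p3.png')
f=robot.grab_frame('scene'); crop(f,280,130,400,240,5,'pics/p4.png')
```

```text
[ 0.618  0.915 -1.185  1.776  0.939  1.142  0.604]
 93.52 z [0.5603 0.0803 0.0733] F [-0.3  0.1  7.6] M [-0.07  0.08 -0.04] op 0.0005
[ 0.642  0.878 -1.197  1.852  0.928  1.108  0.57 ]
 94.87 z [0.5245 0.0832 0.0733] F [-0.3  0.7  7.9] M [-0.06 -0.   -0.03] op 0.0006
[ 0.667  0.832 -1.21   1.938  0.912  1.064  0.533]
```

View pics/p3.png

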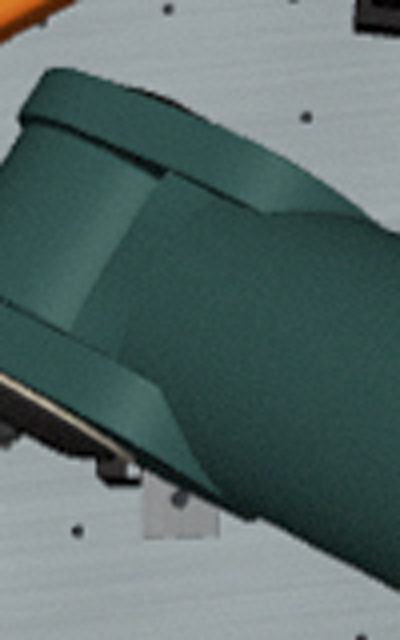

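View pics/p4.png

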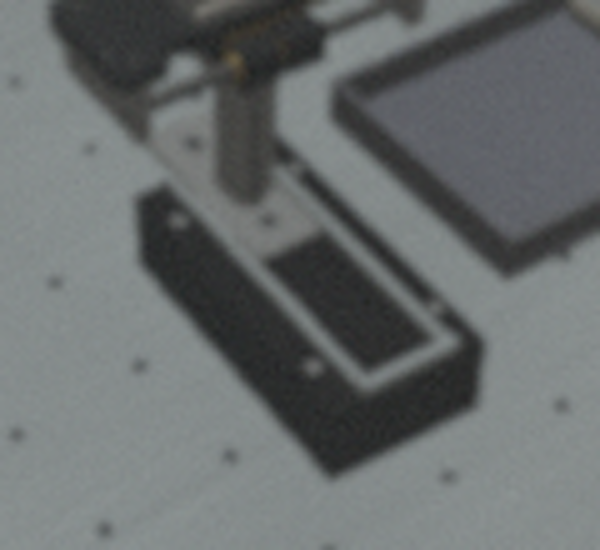

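Run:
```python
from twist import *
c=cam('top')
for uv in [(285.2,284.5),(285.2,252.9)]:
    p=onz(c,uv,.054)[:2]; print(p,(p-G)@gx)
s=robot.get_state()['ee_pos']
robot.move_linear([s[0],s[1],0.16],velocity=0.1)
import pickle
robot.move_ptp([0.42,0.09,0.22],down(-np.pi/2+gy)); robot.pause(.2)
c=cam('wrist'); f=robot.grab_frame('wrist'); cv2.imwrite('pics/g2.png',f[:,:,::-1]); pickle.dump(c,open('wg2.pkl','wb')); s=rep(); print(s['qpos'].round(2))
```

```text
[0.45454753 0.08720574] -0.03421650142317052
[0.5210431  0.08167549] 0.03250861594542061
 98.63 z [0.42   0.09   0.2199] F [-0.2 -0.4 -0.1] M [0.01 0.16 0.07] op 0.0005
[ 0.45  0.11 -0.78  2.06  0.09  1.01 -2.02]
```

View pics/g2.png

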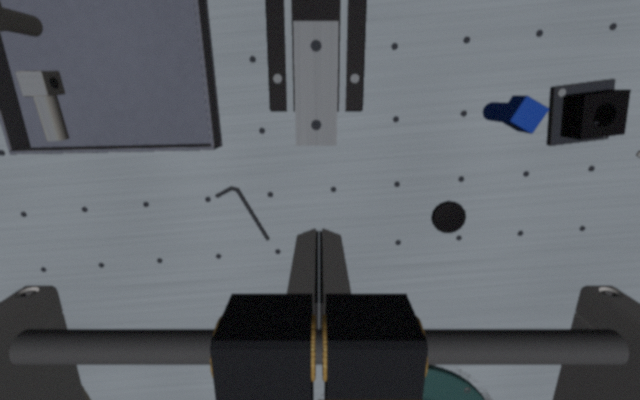

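Run:
```python
from twist import *
import pickle
c=pickle.load(open('wg2.pkl','rb'))
f=cv2.imread('pics/g2.png')
cv2.imwrite('pics/c9.png',cv2.resize(f[90:160,260:375],None,fx=6,fy=6,interpolation=cv2.INTER_CUBIC))
gp=np.array([-gx[1],gx[0]])
for n,uv,z in [('pl',(295,146),.054),('pr',(338,146),.054),('gl',(270,111),.05),('gr',(364,111),.05)]:
    p=onz(c,uv,z)[:2]; print(n,p.round(4),((p-G)@gx).round(4),((p-G)@gp).round(4))
```

```text
pl [0.457  0.1097] -0.0337 0.0208
pr [0.4534 0.0679] -0.0337 -0.0212
gl [0.4919 0.1304] -0.0006 0.0443
gr [0.4842 0.0406] -0.0007 -0.0459
```

View pics/c9.png

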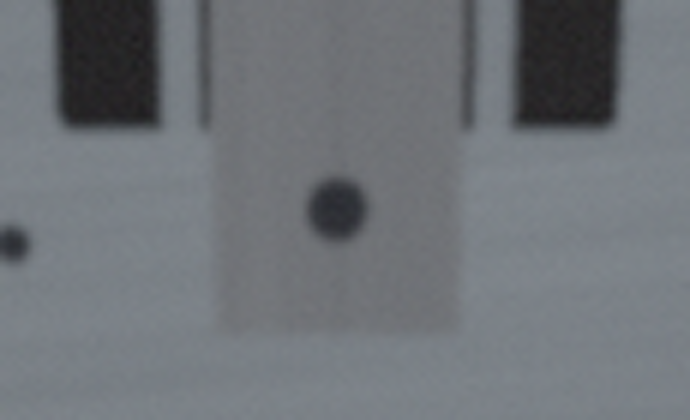

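Run:
```python
from twist import *
GB=down(-np.pi/2+gy)
robot.gripper_to(0.06)
robot.move_ptp(gl(-0.0135,0.13),GB); rep()
print(robot.move_linear(gl(-0.0135,0.066),velocity=0.05,threshold=5)); rep('down')
robot.gripper_to(0.03); s=rep('grip')
f=robot.grab_frame('wrist'); cv2.imwrite('pics/w9.png',f[:,:,::-1])
f=robot.grab_frame('scene'); crop(f,280,110,400,220,5,'pics/p5.png')
```

```text
100.16 z [0.4747 0.0879 0.1303] F [-0.4  0.1  1. ] M [-0.    0.19  0.09] op 0.06
False
down 101.59 z [0.4755 0.0873 0.0662] F [ 0.2 -0.1 -0. ] M [-0.    0.15  0.02] op 0.06
grip 102.06 z [0.4754 0.0873 0.0661] F [-0.3  0.2  0.6] M [-0.07  0.14  0.02] op 0.0394
```

View pics/w9.png

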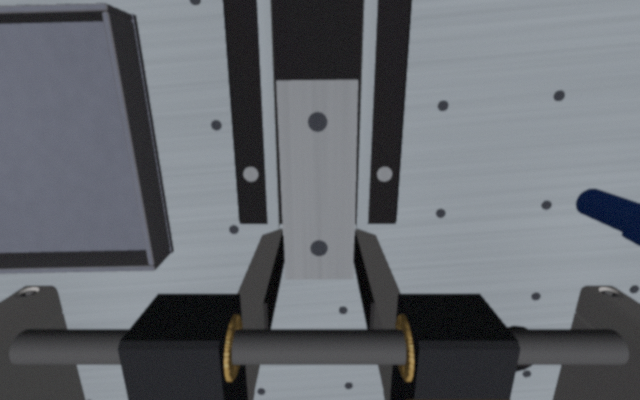

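View pics/p5.png

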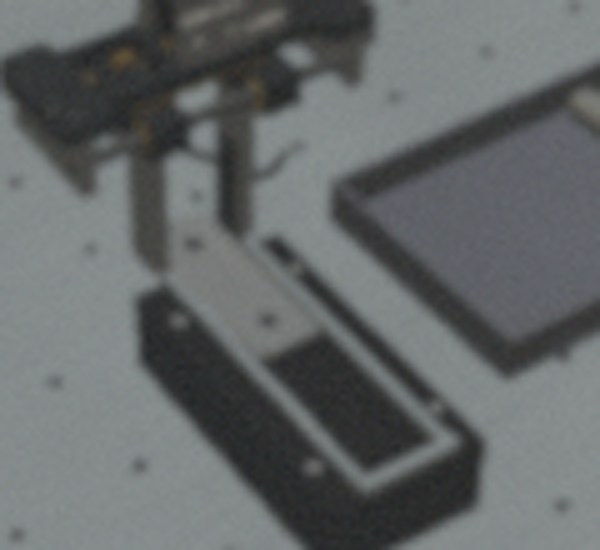

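Run:
```python
from twist import *
robot.move_linear(gl(-0.0135,0.085),velocity=0.03); rep()
robot.move_linear(gl(-0.0135,0.17),velocity=0.08); rep()
f=robot.grab_frame('wrist'); cv2.imwrite('pics/w10.png',f[:,:,::-1])
f=robot.grab_frame('scene'); crop(f,280,80,440,200,5,'pics/p6.png')
f=robot.grab_frame('top'); cv2.imwrite('pics/t6.png',f[:,:,::-1])
try: print(spot(-.03,-.045))
except AssertionError: print('no tray')
```

```text
102.94 z [0.4753 0.0873 0.0849] F [-0.2 -0.1 -0.9] M [0.05 0.13 0.01] op 0.0395
 104.15 z [0.4751 0.0873 0.1696] F [ 0.1  0.3 -0.8] M [-0.03  0.14 -0.01] op 0.0393
tray [ 0.4678 -0.621 ] [140. 306.] 74.9
no tray
```

View pics/p6.png

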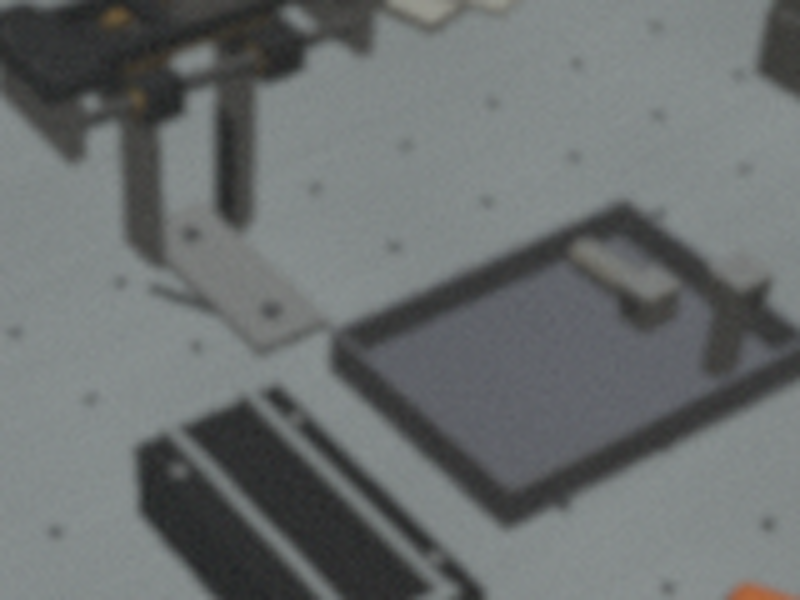

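View pics/t6.png

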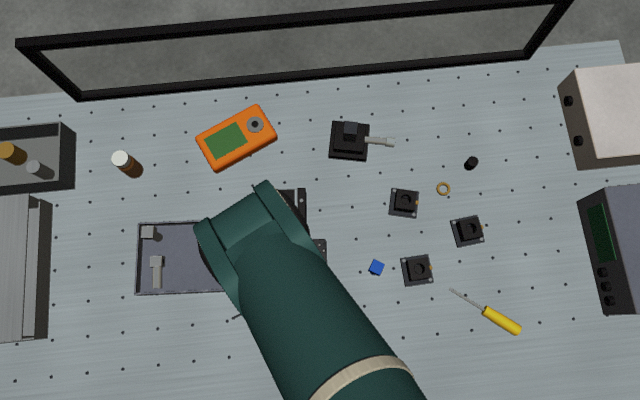

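View pics/w10.png

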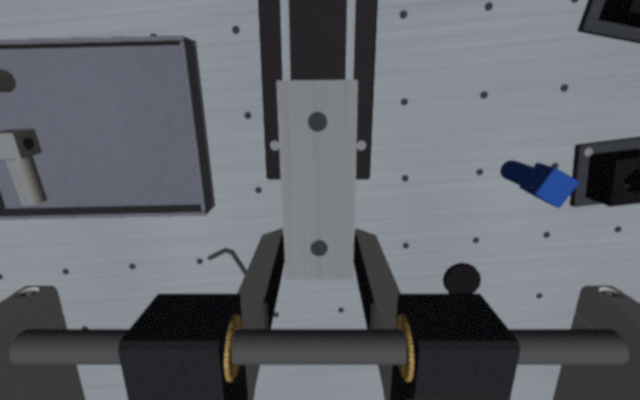

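Run:
```python
from twist import *
A=down(np.radians(-93.5)); p=(0.5073,0.2535)
print(robot.ik([*p,0.03],A))
robot.move_ptp([*p,0.13],A); s=rep(); print(s['qpos'].round(2))
f=robot.grab_frame('wrist'); cv2.imwrite('pics/w11.png',f[:,:,::-1])
f=robot.grab_frame('scene'); crop(f,320,80,480,200,5,'pics/p7.png')
```

```text
[ 0.00609552  0.68183421 -0.68471847  1.87363227  0.5898409   0.79889233
 -2.6275726 ]
 105.08 z [0.5071 0.2534 0.1297] F [-0.6 -0.1 -0.5] M [ 0.02  0.14 -0.05] op 0.0392
[ 0.07  0.54 -0.76  1.83  0.45  0.96 -2.52]
```

View pics/w11.png

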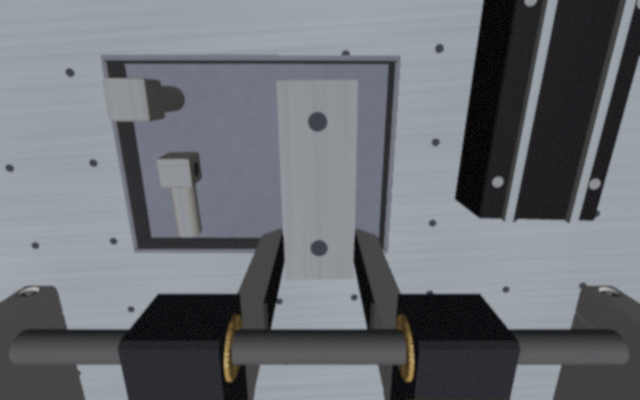

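View pics/p7.png

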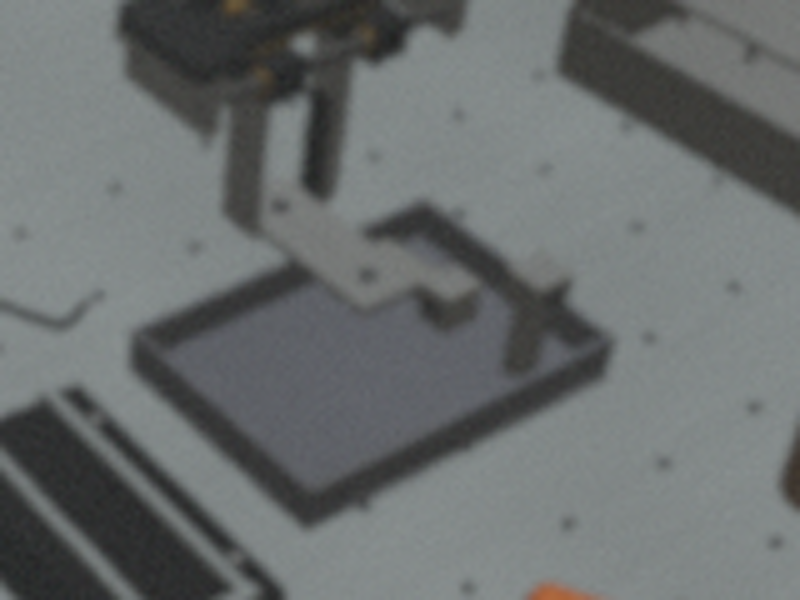

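Run:
```python
from twist import *
p=(0.5073,0.2535)
print(robot.move_linear([*p,0.045],velocity=0.06,threshold=6)); rep()
print(robot.move_linear([*p,0.0205],velocity=0.012,threshold=3)); s=rep('down'); print(s['qpos'].round(2))
robot.gripper_to(0.048); s=rep('open')['ee_pos']
robot.move_linear([s[0],s[1],0.2],velocity=0.12)
robot.move_ptp([0.42,-0.05,0.28],down(-np.pi/2)); rep()
f=robot.grab_frame('top'); cv2.imwrite('pics/t7.png',f[:,:,::-1])
f=robot.grab_frame('scene'); crop(f,320,80,480,200,5,'pics/p8.png'); cv2.imwrite('pics/s8.png',f[:,:,::-1])
```

```text
False
 106.75 z [0.5075 0.2536 0.0453] F [ 0.2 -0.1 -1. ] M [-0.03  0.19 -0.03] op 0.0395
True
down 108.35 z [0.5073 0.2535 0.0233] F [-0.1 -1.4  6.9] M [-0.2   0.35  0.02] op 0.0392
[-0.01  0.68 -0.66  1.88  0.58  0.78 -2.62]
open 108.73 z [0.5074 0.2536 0.0233] F [0.6 0.3 6.2] M [-0.09  0.18  0.03] op 0.0479
 111.59 z [ 0.4203 -0.0493  0.2799] F [-0.  -0.6  0.3] M [-0.01  0.14 -0.03] op 0.0481
```

View pics/t7.png

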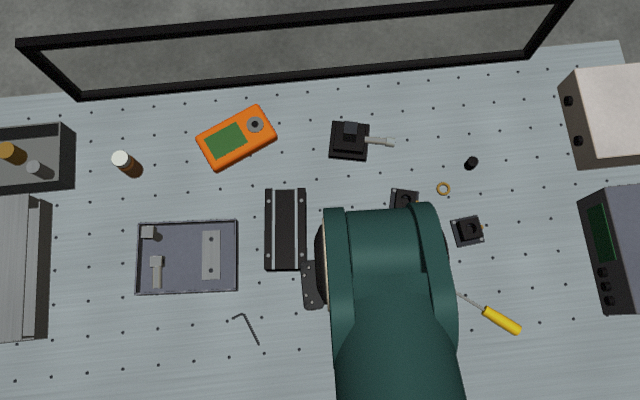

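View pics/p8.png

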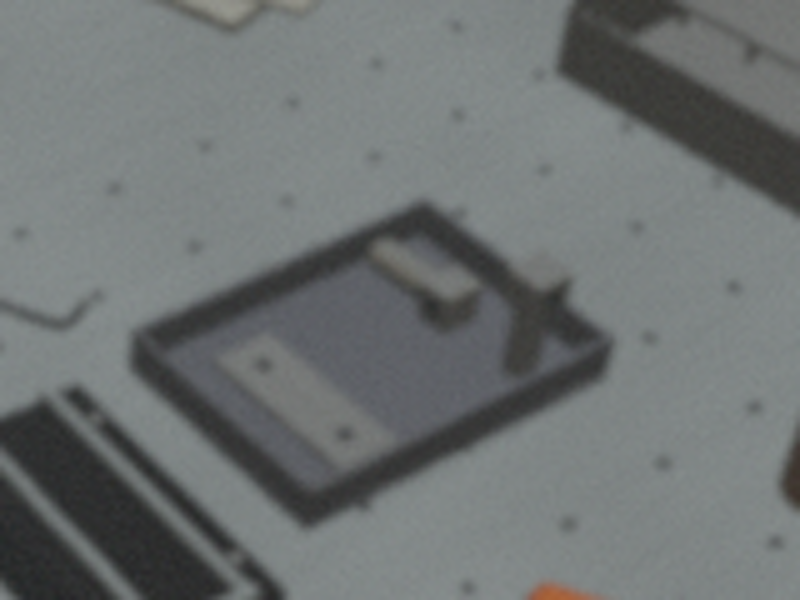

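View pics/s8.png

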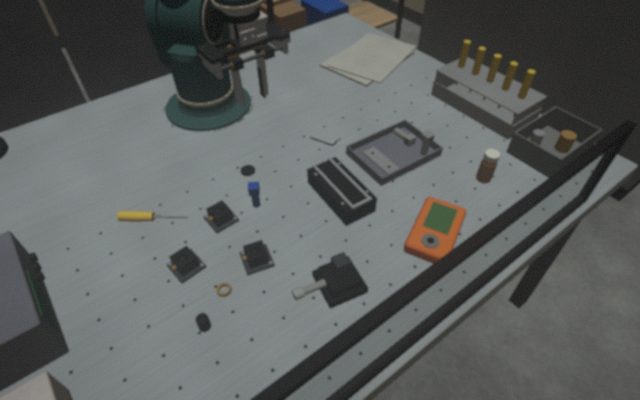

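Run:
```python
from twist import *
rep(); print(robot.sign_off())
```

```text
111.69 z [ 0.4204 -0.0491  0.2798] F [ 1.4  0.8 -0.3] M [0.03 0.14 0.01] op 0.0475
the job is handed in; nothing more can be done
None
```

I handed the job in at about 112 s with both steel posts and the plate in the grey tray. One post was dropped onto the instrument box on the way and had to be picked up again.

**Final state:** The last top and scene pictures show the first post lying in the tray, the second standing, and the plate flat on the tray floor. The three holders look seated, and the micrometer stage, the tray and the blue look-alike post are where they started. The third holder was empty from the beginning.

**Posts:** I twisted both out by ±0.6 rad while raising them about 1.6–1.8 mm per radian. The pull stayed at or below about 5 N, well under the 14 N at which a holder lifts. One reading on the first post, between strokes, was 14.5 N pushing up on the tool (down on the post). I did not find out why.

**Plate:** It slid out to a measured overhang of about 33 mm (30 %), a little under a third. I then gripped it by its edges and lowered it onto the floor until contact.

**What went wrong:**
- **Cause:** With the arm in view, my tray finder mistook the instrument box on the right for the tray. I had not put a plausibility check on it, so the arm carried the first post there.
- **Result:** The post was lost from the grip, either knocked out on the box or dropped when the grip slackened, and came to rest on top of the box. I did not record the contact force during that move.
- **Recovery:** I located the post from two wrist views, regripped it and laid it in the tray. The box looked unmoved in the pictures, and I added the missing check.

**Measurement that disagreed:** The tray rim heights triangulated from the top and scene views were poor, −2 to 19 mm instead of 30 mm. I relied on force contact for the tray floor instead, which came out at about 4 mm.

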